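Make up a cross-stacked seat-frame bracket kit

ROBOT

A 6-joint arm with a two-finger parallel gripper is mounted at the origin on the work surface. World frame = base frame: x ahead of the robot, y to its left, z up, the work surface at z = 0. Lengths are in m, angles in rad, forces in N, time in s.
With the tool pointing down it reaches from about 0.3 to 0.775 m from the base axis. Payload 14.6 kg.
Tool frame: the origin (TCP) lies at the centre of the arm's flange, where the gripper is bolted on; the fingertips stand 199 mm ahead of it and the grasp point (between the pads) lies ctrl.tcp_to_grasp ahead of it (ctrl.tcp_to_grasp is the distance from the TCP to the grasp point, in m); z points along the fingers, y is the line along which they close (so a half turn about z gives the same grasp; the last joint's range is limited). The gripper opens to 94 mm and grips with 3 to 60 N. Pads are 16 mm wide; open, the fingers measure 119 mm over their backs; the gripper's body (75 mm by 177 mm) begins 78 mm behind the grasp point.
Start: joints at [1.136, 0.3, 1.521, -0, 1.321, -0.067], TCP at [0.198, 0.513, 0.405] pointing down, gripper open.
Joint ranges: [-3.03, 3.03], [-0.79, 2.21], [0.23, 2.52], [-1.04, 4.18], [0, 3.07], [-2.55, 2.55]. Speed limits (rad/s): [2.22, 2.22, 2.57, 3.14, 3.14, 3.14].

INTERFACE

Orientations are given as [roll, pitch, yaw] about the fixed x, y, z axes, in that order (R = Rz(yaw) Ry(pitch) Rx(roll)).
In Python, from station import ctrl gives the robot as it stands. The module is installed in compiled form; this text tells all that it offers.
- The arm moves only by the shell command python3 -m jog 'ROWS' [OPENING] [FORCE]. ROWS is JSON, a list of rows, each a list of 6 numbers: the shift along the tool's x, y, z in cm, then the turn, a rotation vector about the tool's x, y, z in rad. In form: [[tx, ty, tz, ax, ay, az], ...]. A call has 1 to 8 rows; each row is the pose to reach, as a shift and turn from the pose commanded when the call began, along the tool's axes at that moment; what a row does not reach only later rows make up. A row lasts 1/10 s, in which the tool goes at most 50 mm and 8.59 degrees, less where a joint would pass 70% of its speed; a pose out of reach is approached as far as the arm can. A call with a gripper value outside its range is refused whole. OPENING is the opening in per cent of the stroke, from 0 (shut) to 100 (fully open), set as the call begins (- or left out, the last holds). The fingers move at their own pace and stop on an object; FORCE is the grip in N (left out, the last holds). Time passes only in rows, so rows that repeat a pose let the fingers close. It gives the time, the measured TCP pose, the force, the opening and the grip force at its end, in the units of the state.
- ctrl.get_obs(): the state, without advancing time (a new reading comes with each control period).
- ctrl.camera(name): name is "side" or "top"; returns a dict with "img" (400x640x3 uint8, blue, green, red), "intrinsics" (3x3 intrinsics, pixels), "R" (3x3) and "t" (3): a world point X has camera coordinates R X + t. Camera axes: x right, y down, z forward; pixel columns grow to the right and rows downward; lengths in m; the calibration is good to about 2 mm. A picture is of the moment at which its call begins. There is no depth.
- ctrl.hand_in(): hands the job in; it is judged then, once.
The state is a dict: "time_s": time; "qpos": joint angles; "joint_vel": joint speeds; "tau": joint torques, N m; "ee_pos": TCP position; "eef_rot": TCP orientation; "force": force on the tool from outside, world axes, zero at the start; "moment": the same for the moment, N m; "grip_width": finger opening in m; "grip_force": force on a finger pad.
Only numpy, scipy, OpenCV 4.12 (cv2) and the standard library are available. Lean on these libraries where they do the work, as an engineer would, in place of code of your own. Each camera call takes 0.05 s, during which the arm holds its last target. There are 200 camera calls.

TASK

Make up the seat-frame kit: first clear the rusty kickstand off the square wooden pad into the blue crate, then stack every L-shaped bracket over the middle of the pad, brass boss up, the lowest with its corner towards the pad's red-painted corner and each next one turned half round, so that the arms cross midway and the pile stays balanced. When all are stacked, free the yellow mudguard mount from its tray: raise its outer end so that it tilts clear of the tray's front lip while its tongue is still under the red keeper, draw it out away from the keeper, and lay it flat, fin up, across both arms of the top bracket over the middle of the pad. Leave the bronze bushing and the green can where they are.

Things in the scene. Friction and masses are not known exactly. Their poses are not given: they have to be found in the camera images.
- pad: Fixed square board, 160 x 160 x 18 mm, light wood. Origin: centre of its underside, on the plank; top face 18 mm above. The red-painted corner lies towards its -x -y. Its yaw can be anything.
- pad_near (a point): Point on the pad's top, 24 mm along -x and 24 mm along -y of its middle (towards the red corner): a bracket's corner stands over it in layers 1, 3, 5 (counted from below).
- pad_opposite (a point): Point on the pad's top, 24 mm along +x and 24 mm along +y of its middle: a bracket's corner stands over it in layers 2, 4.
- bracket1: L-shaped bracket of grey 24 mm square steel tube, 24 mm thick, 0.25 kg. Origin: its balance point, at underside level, in the open angle of the L, 24 mm from each arm's centre line; z up, boss on top. One arm along +x (centre line y = -24, x = -36 to 72 mm), one along +y (centre line x = -24, y = -36 to 72). Starts boss up on the plank, any yaw; 4 or 5 of the 5 brackets are there, the rest absent.
- bracket2: L-shaped bracket of grey 24 mm square steel tube, 24 mm thick, 0.25 kg. Origin: its balance point, at underside level, in the open angle of the L, 24 mm from each arm's centre line; z up, boss on top. One arm along +x (centre line y = -24, x = -36 to 72 mm), one along +y (centre line x = -24, y = -36 to 72). Starts boss up on the plank, any yaw; 4 or 5 of the 5 brackets are there, the rest absent.
- bracket3: L-shaped bracket of grey 24 mm square steel tube, 24 mm thick, 0.25 kg. Origin: its balance point, at underside level, in the open angle of the L, 24 mm from each arm's centre line; z up, boss on top. One arm along +x (centre line y = -24, x = -36 to 72 mm), one along +y (centre line x = -24, y = -36 to 72). Starts boss up on the plank, any yaw; 4 or 5 of the 5 brackets are there, the rest absent.
- bracket4: L-shaped bracket of grey 24 mm square steel tube, 24 mm thick, 0.25 kg. Origin: its balance point, at underside level, in the open angle of the L, 24 mm from each arm's centre line; z up, boss on top. One arm along +x (centre line y = -24, x = -36 to 72 mm), one along +y (centre line x = -24, y = -36 to 72). Starts boss up on the plank, any yaw; 4 or 5 of the 5 brackets are there, the rest absent.
- bracket5: L-shaped bracket of grey 24 mm square steel tube, 24 mm thick, 0.25 kg. Origin: its balance point, at underside level, in the open angle of the L, 24 mm from each arm's centre line; z up, boss on top. One arm along +x (centre line y = -24, x = -36 to 72 mm), one along +y (centre line x = -24, y = -36 to 72). Starts boss up on the plank, any yaw; 4 or 5 of the 5 brackets are there, the rest absent.
- bracket1_corner (a point): Where the arms' centre lines meet, on bracket1's top face, (-24, -24, 24) mm from its origin. A brass boss, 16 mm across, 10 mm tall, stands here, so brackets do not lie flat on one another in the same direction. With one turned half round about the origin the arms cross at two places and the next layer lies 24 mm higher.
- bracket2_corner (a point): Where the arms' centre lines meet, on bracket2's top face, (-24, -24, 24) mm from its origin. A brass boss, 16 mm across, 10 mm tall, stands here, so brackets do not lie flat on one another in the same direction. With one turned half round about the origin the arms cross at two places and the next layer lies 24 mm higher.
- bracket3_corner (a point): Where the arms' centre lines meet, on bracket3's top face, (-24, -24, 24) mm from its origin. A brass boss, 16 mm across, 10 mm tall, stands here, so brackets do not lie flat on one another in the same direction. With one turned half round about the origin the arms cross at two places and the next layer lies 24 mm higher.
- bracket4_corner (a point): Where the arms' centre lines meet, on bracket4's top face, (-24, -24, 24) mm from its origin. A brass boss, 16 mm across, 10 mm tall, stands here, so brackets do not lie flat on one another in the same direction. With one turned half round about the origin the arms cross at two places and the next layer lies 24 mm higher.
- bracket5_corner (a point): Where the arms' centre lines meet, on bracket5's top face, (-24, -24, 24) mm from its origin. A brass boss, 16 mm across, 10 mm tall, stands here, so brackets do not lie flat on one another in the same direction. With one turned half round about the origin the arms cross at two places and the next layer lies 24 mm higher.
- kickstand: Rusted steel kickstand, a bar 150 mm long along x, 18 mm wide and 18 mm high, 0.3 kg, with a foot 26 mm long and 50 mm wide at +x (to x = 91) and a 22 mm wide knuckle at -x (to x = -87). Origin: centre of the bar's underside. Starts lying on the pad.
- crate: Fixed blue open crate, 210 (x) x 140 (y) x 55 mm high, walls and floor 5 mm. Origin: centre of its underside.
- tray: Fixed steel tray that holds the yellow mount; x points from the keeper to the front lip, roughly away from the robot. Origin on the plank; floor 5 mm above it. Back wall: inner face at x = -66 mm. Side rails 7 mm above the floor, 52 mm apart.
- tray_keeper (a point): Middle of the free edge of the red keeper, on its underside, (-50, 0, 22) mm from the tray's origin. The keeper overhangs the floor from x = -71 to -50, underside 17 mm above the floor, top 28 mm above the origin; cheeks close it at the sides.
- tray_lip (a point): Middle of the front lip's top edge, (65, 0, 25) mm from the tray's origin; the lip is 6 mm thick and stands 20 mm above the floor.
- mount: Yellow plastic mudguard mount, 0.09 kg: foot plate 120 (x) x 40 (y) x 8 mm; over its middle an upright fin, 50 mm long along x, 14 mm thick along y, top 48 mm above the underside. Origin: centre of the underside. Starts on the tray's floor, axes along the tray's, origin at about x = -2 mm, +x end 4 mm short of the front lip.
- mount_tongue (a point): Tip of the mount's tongue, (-60, 0, 0) mm from its origin: starts 12 mm deep under the keeper. The mount can be neither slid out nor lifted level; it comes out when its +x end is raised above the lip (0.2 to 0.35 rad about this tip) and it is then drawn 20 mm or more along the tray's +x.
- bushing: Bystander: loose bronze flanged bushing, 64 mm across its flange, 50 mm tall. Origin: centre of the underside.
- can: Bystander: green grease can, 72 mm across, 75 mm tall. Origin: centre of the underside.

How it is judged:
On the way, in this order (a step that is already met when the one before it is completed fails the run):
1. the kickstand lies in the crate (x of kickstand in the frame of crate between -0.1 and 0.1 m and y of kickstand in the frame of crate between -0.065 and 0.065 m and z of kickstand in the frame of crate between -0.01 and 0.045 m and linear speed of kickstand below 0.05 m/s), for 0.2 s.
2. every bracket lies in the pile on the pad, in alternating directions, at rest (((z of bracket1 in the frame of pad between 0.009 and 0.027 m and horizontal distance between bracket1_corner and pad_near below 0.032 m) or (z of bracket1 in the frame of pad between 0.033 and 0.051 m and horizontal distance between bracket1_corner and pad_opposite below 0.032 m) or (z of bracket1 in the frame of pad between 0.057 and 0.075 m and horizontal distance between bracket1_corner and pad_near below 0.032 m) or (z of bracket1 in the frame of pad between 0.081 and 0.099 m and horizontal distance between bracket1_corner and pad_opposite below 0.032 m) or (z of bracket1 in the frame of pad between 0.105 and 0.123 m and horizontal distance between bracket1_corner and pad_near below 0.032 m)) and horizontal distance between each of bracket1, bracket2, bracket3, bracket4, bracket5 and pad below 0.025 m and angle between each of bracket1, bracket2, bracket3, bracket4, bracket5's own z axis and vertical below 0.12 rad and linear speed of each of bracket1, bracket2, bracket3, bracket4, bracket5 below 0.03 m/s and ((z of bracket2 in the frame of pad between 0.009 and 0.027 m and horizontal distance between bracket2_corner and pad_near below 0.032 m) or (z of bracket2 in the frame of pad between 0.033 and 0.051 m and horizontal distance between bracket2_corner and pad_opposite below 0.032 m) or (z of bracket2 in the frame of pad between 0.057 and 0.075 m and horizontal distance between bracket2_corner and pad_near below 0.032 m) or (z of bracket2 in the frame of pad between 0.081 and 0.099 m and horizontal distance between bracket2_corner and pad_opposite below 0.032 m) or (z of bracket2 in the frame of pad between 0.105 and 0.123 m and horizontal distance between bracket2_corner and pad_near below 0.032 m)) and ((z of bracket3 in the frame of pad between 0.009 and 0.027 m and horizontal distance between bracket3_corner and pad_near below 0.032 m) or (z of bracket3 in the frame of pad between 0.033 and 0.051 m and horizontal distance between bracket3_corner and pad_opposite below 0.032 m) or (z of bracket3 in the frame of pad between 0.057 and 0.075 m and horizontal distance between bracket3_corner and pad_near below 0.032 m) or (z of bracket3 in the frame of pad between 0.081 and 0.099 m and horizontal distance between bracket3_corner and pad_opposite below 0.032 m) or (z of bracket3 in the frame of pad between 0.105 and 0.123 m and horizontal distance between bracket3_corner and pad_near below 0.032 m)) and ((z of bracket4 in the frame of pad between 0.009 and 0.027 m and horizontal distance between bracket4_corner and pad_near below 0.032 m) or (z of bracket4 in the frame of pad between 0.033 and 0.051 m and horizontal distance between bracket4_corner and pad_opposite below 0.032 m) or (z of bracket4 in the frame of pad between 0.057 and 0.075 m and horizontal distance between bracket4_corner and pad_near below 0.032 m) or (z of bracket4 in the frame of pad between 0.081 and 0.099 m and horizontal distance between bracket4_corner and pad_opposite below 0.032 m) or (z of bracket4 in the frame of pad between 0.105 and 0.123 m and horizontal distance between bracket4_corner and pad_near below 0.032 m)) and ((z of bracket5 in the frame of pad between 0.009 and 0.027 m and horizontal distance between bracket5_corner and pad_near below 0.032 m) or (z of bracket5 in the frame of pad between 0.033 and 0.051 m and horizontal distance between bracket5_corner and pad_opposite below 0.032 m) or (z of bracket5 in the frame of pad between 0.057 and 0.075 m and horizontal distance between bracket5_corner and pad_near below 0.032 m) or (z of bracket5 in the frame of pad between 0.081 and 0.099 m and horizontal distance between bracket5_corner and pad_opposite below 0.032 m) or (z of bracket5 in the frame of pad between 0.105 and 0.123 m and horizontal distance between bracket5_corner and pad_near below 0.032 m)) and not (x of mount_tongue in the frame of tray between -0.07 and -0.049 m and y of mount_tongue in the frame of tray between -0.03 and 0.03 m and z of mount_tongue in the frame of tray between -0.005 and 0.022 m and angle between mount's own z axis and vertical above 0.11 rad)), for 0.3 s.
3. the mount is tilted by more than 0.13 rad while its tongue is still under the keeper (x of mount_tongue in the frame of tray between -0.07 and -0.049 m and y of mount_tongue in the frame of tray between -0.03 and 0.03 m and z of mount_tongue in the frame of tray between -0.005 and 0.022 m and angle between mount's own z axis and vertical above 0.13 rad), for 0.1 s.
At the end, for the whole second after the job is handed in: Kickstand in the crate; all brackets in one level pile, origins within 25 mm of the pad's middle, corners within 32 mm of pad_near (layers 1, 3, 5) or pad_opposite (2, 4); mount level on the top bracket, fin up, within 30 mm of the middle; tilts under 0.12 rad, all at rest (all of step 1 and ((z of bracket1 in the frame of pad between 0.009 and 0.027 m and horizontal distance between bracket1_corner and pad_near below 0.032 m) or (z of bracket1 in the frame of pad between 0.033 and 0.051 m and horizontal distance between bracket1_corner and pad_opposite below 0.032 m) or (z of bracket1 in the frame of pad between 0.057 and 0.075 m and horizontal distance between bracket1_corner and pad_near below 0.032 m) or (z of bracket1 in the frame of pad between 0.081 and 0.099 m and horizontal distance between bracket1_corner and pad_opposite below 0.032 m) or (z of bracket1 in the frame of pad between 0.105 and 0.123 m and horizontal distance between bracket1_corner and pad_near below 0.032 m)) and horizontal distance between each of bracket1, bracket2, bracket3, bracket4, bracket5 and pad below 0.025 m and angle between each of bracket1, bracket2, bracket3, bracket4, bracket5, mount's own z axis and vertical below 0.12 rad and linear speed of each of bracket1, bracket2, bracket3, bracket4, bracket5, mount below 0.03 m/s and ((z of bracket2 in the frame of pad between 0.009 and 0.027 m and horizontal distance between bracket2_corner and pad_near below 0.032 m) or (z of bracket2 in the frame of pad between 0.033 and 0.051 m and horizontal distance between bracket2_corner and pad_opposite below 0.032 m) or (z of bracket2 in the frame of pad between 0.057 and 0.075 m and horizontal distance between bracket2_corner and pad_near below 0.032 m) or (z of bracket2 in the frame of pad between 0.081 and 0.099 m and horizontal distance between bracket2_corner and pad_opposite below 0.032 m) or (z of bracket2 in the frame of pad between 0.105 and 0.123 m and horizontal distance between bracket2_corner and pad_near below 0.032 m)) and ((z of bracket3 in the frame of pad between 0.009 and 0.027 m and horizontal distance between bracket3_corner and pad_near below 0.032 m) or (z of bracket3 in the frame of pad between 0.033 and 0.051 m and horizontal distance between bracket3_corner and pad_opposite below 0.032 m) or (z of bracket3 in the frame of pad between 0.057 and 0.075 m and horizontal distance between bracket3_corner and pad_near below 0.032 m) or (z of bracket3 in the frame of pad between 0.081 and 0.099 m and horizontal distance between bracket3_corner and pad_opposite below 0.032 m) or (z of bracket3 in the frame of pad between 0.105 and 0.123 m and horizontal distance between bracket3_corner and pad_near below 0.032 m)) and ((z of bracket4 in the frame of pad between 0.009 and 0.027 m and horizontal distance between bracket4_corner and pad_near below 0.032 m) or (z of bracket4 in the frame of pad between 0.033 and 0.051 m and horizontal distance between bracket4_corner and pad_opposite below 0.032 m) or (z of bracket4 in the frame of pad between 0.057 and 0.075 m and horizontal distance between bracket4_corner and pad_near below 0.032 m) or (z of bracket4 in the frame of pad between 0.081 and 0.099 m and horizontal distance between bracket4_corner and pad_opposite below 0.032 m) or (z of bracket4 in the frame of pad between 0.105 and 0.123 m and horizontal distance between bracket4_corner and pad_near below 0.032 m)) and ((z of bracket5 in the frame of pad between 0.009 and 0.027 m and horizontal distance between bracket5_corner and pad_near below 0.032 m) or (z of bracket5 in the frame of pad between 0.033 and 0.051 m and horizontal distance between bracket5_corner and pad_opposite below 0.032 m) or (z of bracket5 in the frame of pad between 0.057 and 0.075 m and horizontal distance between bracket5_corner and pad_near below 0.032 m) or (z of bracket5 in the frame of pad between 0.081 and 0.099 m and horizontal distance between bracket5_corner and pad_opposite below 0.032 m) or (z of bracket5 in the frame of pad between 0.105 and 0.123 m and horizontal distance between bracket5_corner and pad_near below 0.032 m)) and horizontal distance between mount and pad below 0.03 m and (contact force between mount and bracket1 above 0.1 N or contact force between mount and bracket2 above 0.1 N or contact force between mount and bracket3 above 0.1 N or contact force between mount and bracket4 above 0.1 N or contact force between mount and bracket5 above 0.1 N) and z of mount in the frame of bracket1 above 0.015 m and z of mount in the frame of bracket2 above 0.015 m and z of mount in the frame of bracket3 above 0.015 m and z of mount in the frame of bracket4 above 0.015 m and z of mount in the frame of bracket5 above 0.015 m); the robot touches nothing.
It fails at once if the bushing is moved by more than 30 mm or the can by more than 30 mm (distance of any of bushing, can from where it was at the start of the episode above 0.03 m).
Of bracket1, bracket2, bracket3, bracket4, bracket5 only 4 to 5 are there at a start; the rules pass over those that are not, and their reading is None.
At some moment in a run one of kickstand may be knocked a few centimetres aside while the robot is not near it.
Once in a run the grip may slacken for a moment while it holds something.
It also fails if it takes over 210 s, if anything falls off the work surface, if the arm or the gripper's body presses on something with over 40 N, if the wrist force passes 120 N, or if a joint passes its speed limit or range.

## Working session

There is one attempt and no reset: what is moved stays moved. The work goes in short steps, Python scripts to look and compute and a shell command to move; the robot and the scene stay as the last step left them, time stands still between calls to the robot, and variables do not carry over. Pictures are saved under pics/ and viewed, at most 14 in all, crops included, and the job is handed in when it is done.

```bash
mkdir -p pics; python3 - <<'E'
from station import ctrl
import cv2,numpy as np
o=ctrl.get_obs(); print({k:np.round(v,3).tolist() for k,v in o.items()},ctrl.tcp_to_grasp)
for n in("top","side"):
    c=ctrl.camera(n); cv2.imwrite(f"pics/{n}0.png",c["img"]); np.savez(n+"0.npz",**c); print(n,c["intrinsics"].tolist(),np.round(c["R"],4).tolist(),c["t"])
E
```

```text
{'time_s': 0.0, 'qpos': [1.136, 0.3, 1.522, 0.0, 1.321, -0.067], 'joint_vel': [0.001, -0.002, 0.001, 0.001, 0.0, -0.003], 'tau': [0.001, -53.181, -35.274, 0.071, 0.024, -0.0], 'ee_pos': [0.198, 0.513, 0.404], 'eef_rot': [-3.14, -0.0, 2.774], 'force': [0.864, -0.055, -0.595], 'moment': [0.049, 0.007, 0.037], 'grip_force': 0.0, 'grip_width': 0.094} 0.1804
top [[449.2240351956402, 0.0, 318.122674053022], [0.0, 449.2240351956402, 203.31120802385678], [0.0, 0.0, 1.0]] [[-0.0324, -0.9995, 0.0021], [-0.9771, 0.0312, -0.2104], [0.2102, -0.0089, -0.9776]] [-0.01919296  0.53647848  1.03239753]
side [[405.05591411756984, 0.0, 316.35296688143256], [0.0, 405.05591411756984, 202.61055748405246], [0.0, 0.0, 1.0]] [[0.8393, -0.5437, 0.0004], [-0.3942, -0.6089, -0.6884], [0.3746, 0.5776, -0.7253]] [-0.48350589  0.24049736  1.01785222]
```

View pics/top0.png

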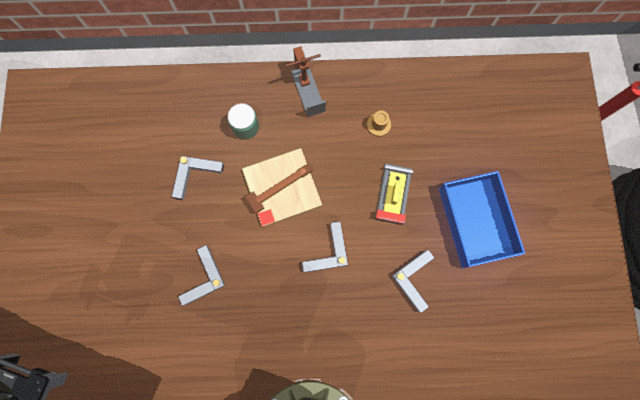

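View pics/side0.png

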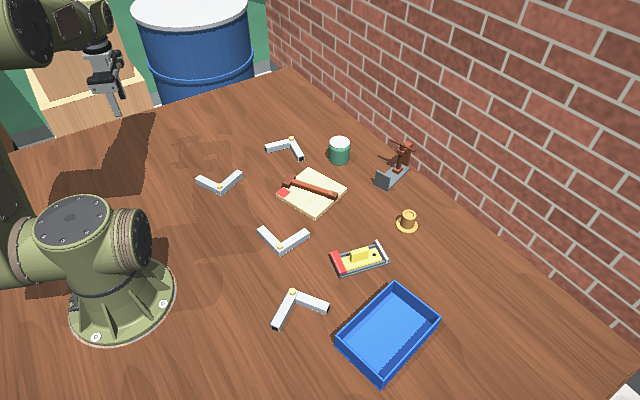

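```bash
cat > h.py <<'E'
import cv2,numpy as np
def grab(n,save=None):
    from station import ctrl
    c=ctrl.camera(n)
    if save: cv2.imwrite(f"pics/{save}.png",c["img"])
    return c
def ray(c,uv,z):
    uv=np.atleast_2d(np.asarray(uv,float)); K,R,t=c["intrinsics"],c["R"],c["t"]
    d=np.c_[(uv[:,0]-K[0,2])/K[0,0],(uv[:,1]-K[1,2])/K[1,1],np.ones(len(uv))]@R
    o=-R.T@t; return (o+d*((z-o[2])/d[:,2])[:,None])[:,:2]
def px(c,X):
    p=c["R"]@np.asarray(X,float)+c["t"]; p=c["intrinsics"]@p; return p[:2]/p[2]
def comps(m,amin=15):
    n,l,s,ce=cv2.connectedComponentsWithStats(m.astype(np.uint8))
    return [(s[i,4],ce[i],np.argwhere(l==i)[:,::-1]) for i in range(1,n) if s[i,4]>=amin]
def hsv(c): return cv2.split(cv2.cvtColor(c["img"],cv2.COLOR_BGR2HSV))
def rect(P):  # centre,size,long-axis angle of points in mm
    r=cv2.minAreaRect((P*1000).astype(np.float32)); return r
E
cat > m0.py <<'E'
from h import *
c=dict(np.load("top0.npz")); H,S,V=hsv(c)
print("bosses"); 
g=(S<70)&(V>90); bos=(H>17)&(H<30)&(S>110)&(V>150)
for a,ce,P in comps(g,150):
    if not(130<ce[1]<320 and 150<ce[0]<440): continue
    W=ray(c,P,.024); b=W.mean(0)
    bb=[(x,y) for x,y,_ in []]
    B=[q for q in comps(bos,8) if np.min(np.linalg.norm(P-q[1],axis=1))<6 and q[0]<150]
    if not B: print("grey no boss",a,ce,b,rect(W)); continue
    k=ray(c,B[0][1],.032)[0]
    d=b-k; th=np.arctan2(d[1],d[0])
    # arm directions
    r=W-k; rr=np.linalg.norm(r,axis=1); an=(np.arctan2(r[:,1],r[:,0])-th+np.pi)%(2*np.pi)-np.pi
    f=rr>.05; dirs=[th+np.median(an[f&(an<0)]),th+np.median(an[f&(an>0)])]
    print("bracket",a,B[0][:2],"corner",k.round(4),"d",np.linalg.norm(d).round(4),"yaw45",round(th-np.pi/4,3),"arms",np.round(dirs,3),"yaw(arm)",round(sum(dirs)/2-np.pi/4,3))
w=(H>10)&(H<28)&(S<140)&(V>165)
for a,ce,P in comps(w,500): print("wood",a,ce,rect(ray(c,P,.018)))
r=((H<6)|(H>174))&(S>170)&(V>140)
for a,ce,P in comps(r,30): print("red",a,ce,ray(c,ce,.018),ray(c,ce,.028),rect(ray(c,P,.028)))
bl=(H>100)&(H<125)&(S>130)
for a,ce,P in comps(bl,1000): print("blue",a,ce,rect(ray(c,P,.055)))
y=(H>22)&(H<33)&(S>150)&(V>150)
for a,ce,P in comps(y,60): print("yellow",a,ce,ray(c,ce,.013),rect(ray(c,P,.013)))
E
python3 m0.py; python3 -c "
import cv2;i=cv2.imread('pics/top0.png')[140:300,165:435];cv2.imwrite('pics/crop0.png',cv2.resize(i,(800,474)))"
```

```text
bosses
grey no boss 1423 [272.27266339 170.54532677] [0.63163208 0.0767855 ] ((627.5382080078125, 66.98806762695312), (79.03685760498047, 158.96337890625), 17.537843704223633)
grey no boss 850 [191.79882353 172.79411765] [0.63221724 0.28081577] ((614.6439819335938, 265.72662353515625), (114.54882049560547, 111.94002532958984), 79.75216674804688)
bracket 597 (np.int32(8), array([401.375, 186.75 ])) corner [ 0.5767 -0.2463] d 0.0182 yaw45 0.328 arms [0.389 2.216] yaw(arm) 0.517
grey no boss 1312 [293.6257622 198.8902439] [0.55610555 0.02418203] ((557.6065673828125, 35.0798225402832), (84.11608123779297, 142.80372619628906), 18.79897117614746)
grey no boss 870 [329.57126437 252.42528736] [ 0.41935729 -0.060829  ] ((434.96856689453125, -41.95781326293945), (111.10050201416016, 110.89588928222656), 7.53387975692749)
grey no boss 937 [203.51013874 278.17289221] [0.36715671 0.24556353] ((375.9138488769531, 268.2884521484375), (111.39427185058594, 113.01091003417969), 24.479463577270508)
grey no boss 901 [413.80577137 279.30077691] [ 0.34811624 -0.26155162] ((344.4996337890625, -285.3307189941406), (111.66644287109375, 111.885986328125), 33.794105529785156)
wood 1599 [272.8836773  170.41275797] ((629.867431640625, 66.74125671386719), (83.9637451171875, 162.35850524902344), 18.827024459838867)
wood 1569 [293.56915233 198.74251115] ((558.5194702148438, 38.86038589477539), (88.8295669555664, 152.45884704589844), 18.546642303466797)
red 53 [635.1509434   86.77358491] [[ 0.83482    -0.89228698]] [[ 0.83003557 -0.88444824]] ((826.5216674804688, -884.7230834960938), (18.340299606323242, 37.58869934082031), 79.58464050292969)
blue 5376 [480.76450893 219.44308036] ((487.5395812988281, -426.6583557128906), (209.45779418945312, 155.3179168701172), 10.953804016113281)
```

View pics/crop0.png

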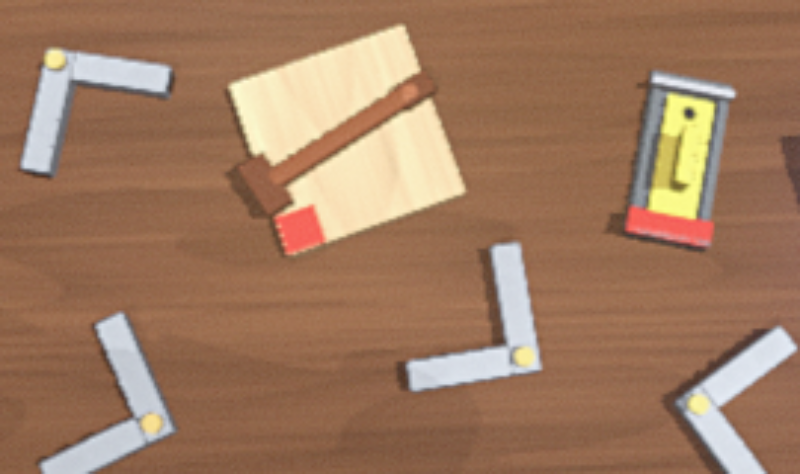

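```bash
cat > m1.py <<'E'
from h import *
c=dict(np.load("top0.npz")); H,S,V=hsv(c)
for n,(u,v) in dict(red=(266,217),keeper=(391,216),boss=(342,261),yel=(396,180),ks=(285,188),foot=(252,201),lip=(399,168),fin=(397,190)).items(): print(n,H[v,u],S[v,u],V[v,u])
print("cam",-c["R"].T@c["t"])
g=(S<70)&(V>90)
for a,ce,P in comps(g,700):
    if a>1000 or not(130<ce[1]<320 and 150<ce[0]<440): continue
    W=ray(c,P,.024); b=W.mean(0)*1000; (cx,cy),s,an=rect(W)
    th=np.degrees(np.arctan2(cy-b[1],cx-b[0]))-45; an+=90*round((th-an)/90); t=np.radians(an)
    o=np.array([cx,cy])-18*np.sqrt(2)*np.array([np.cos(t+np.pi/4),np.sin(t+np.pi/4)])
    k=o-24*np.sqrt(2)*np.array([np.cos(t+np.pi/4),np.sin(t+np.pi/4)])
    print("bracket px",ce.round(),"yaw rough",th.round(1),"yaw",round(an,1),"origin",o.round(1),"centroid",b.round(1),"boss px pred",px(c,[*k/1000,.032]).round(1))
m=((H>10)&(H<28)&(S<140)&(V>165)); r=((H<8)|(H>172))&(S>150)&(V>120)
for a,ce,P in comps(r,30): print("red",a,ce.round(1),(ray(c,ce,.018)*1000).round(1),(ray(c,ce,.028)*1000).round(1))
sel=np.zeros_like(m); sel[140:230,235:330]=1
W=ray(c,np.argwhere((m|r)&sel)[:,::-1],.018); q=rect(W); print("pad",q,cv2.boxPoints(q).round(1).tolist())
kk=sel&(S>140)&(H<14)&(V<190)&(cv2.dilate(m.astype(np.uint8),np.ones((25,25)))>0)&~r
for a,ce,P in comps(kk,40):
    q=rect(ray(c,P,.036)); print("rust",a,ce.round(1),q,(ray(c,P,.036).mean(0)*1000).round(1))
y=(H>22)&(H<33)&(S>120)
for a,ce,P in comps(y,60): print("yellow",a,ce.round(1),rect(ray(c,P,.013)))
bl=(H>100)&(H<125)&(S>130)
for a,ce,P in comps(bl,1000): print("blue",rect(ray(c,P,.055)), cv2.boxPoints(cv2.minAreaRect(P.astype(np.float32))).tolist())
E
python3 m1.py
```

```text
red 2 165 245
keeper 2 163 245
boss 26 93 250
yel 30 124 218
ks 20 64 234
foot 10 128 153
lip 109 12 230
fin 30 117 250
cam [ 0.30651817 -0.02672608  1.12220966]
bracket px [192. 173.] yaw rough -184.3 yaw -190.2 origin [635.6 280.2] centroid [632.2 280.8] boss px pred [183.9 160.2]
bracket px [330. 252.] yaw rough 5.4 yaw 7.5 origin [419.5 -62.2] centroid [419.4 -60.8] boss px pred [341.7 260.1]
bracket px [204. 278.] yaw rough 23.9 yaw 24.5 origin [367.  244.4] centroid [367.2 245.6] boss px pred [216.4 282.5]
bracket px [414. 279.] yaw rough -143.6 yaw -146.2 origin [ 349.4 -260.4] centroid [ 348.1 -261.6] boss px pred [399.9 276.1]
red 87 [635.5  88.2] [[ 830.7 -892.5]] [[ 825.9 -884.6]]
red 153 [265.7 217. ] [[513.3  95.1]] [[511.4  94. ]]
red 161 [390.2 215. ] [[ 508.3 -216. ]] [[ 506.5 -214.3]]
pad ((587.0460205078125, 69.84042358398438), (162.43682861328125, 194.3275146484375), 18.059410095214844) [[479.70001220703125, 137.0], [539.9000244140625, -47.70000076293945], [694.4000244140625, 2.5999999046325684], [634.0999755859375, 187.39999389648438]]
rust 201 [279.  185.9] ((587.0785522460938, 60.333412170410156), (17.821582794189453, 134.2620849609375), 31.239395141601562) [587.8  59.4]
yellow 208 [390.9 193.4] ((564.8724975585938, -225.74749755859375), (30.618408203125, 93.0316162109375), 77.16354370117188)
blue ((487.5395812988281, -426.6583557128906), (209.45779418945312, 155.3179168701172), 10.953804016113281) [[437.5006103515625, 184.81468200683594], [498.61663818359375, 166.7062225341797], [524.1198120117188, 252.7793731689453], [463.0037841796875, 270.8878173828125]]
```

```bash
cat > m2.py <<'E'
from h import *
c=dict(np.load("top0.npz"))
f=lambda uv,z:(ray(c,uv,z)*1000).round(1)
cr=lambda x,y:(165+x/2.963,140+y/2.963)
print("pad",f([cr(229,85),cr(405,25),cr(466,190),cr(288,252)],.018).tolist())
print("ks ends",f([cr(433,86),cr(250,196),cr(279,172)],.036).tolist())
print("lip",f([cr(652,76),cr(734,93)],.025).tolist(),"keeper",f([cr(628,219),cr(713,236),cr(635,208),cr(714,222)],.028).tolist())
print("plate",f([cr(666,94),cr(715,101)],.013).tolist())
print("crate rim",f([(442,184),(499,173),(523,254),(467,266)],.055).tolist())
E
python3 m2.py
python3 - <<'E'
import cv2
i=cv2.imread('pics/top0.png')
a=cv2.resize(i[155:235,360:440],(400,400),interpolation=cv2.INTER_CUBIC);b=cv2.resize(i[160:275,430:535],(365,400),interpolation=cv2.INTER_CUBIC)
cv2.imwrite('pics/crop1.png',cv2.hconcat([a,b]))
E
```

```text
pad [[640.6, 154.0], [690.2, 0.9], [541.6, -47.1], [493.1, 104.1]]
ks ends [[628.8, -21.9], [538.4, 133.3], [558.1, 109.0]]
lip [[635.1, -210.1], [617.7, -279.4]] keeper [[510.3, -181.6], [493.6, -251.7], [519.5, -188.0], [505.5, -253.4]]
plate [[622.1, -223.2], [614.4, -265.2]]
crate rim [[574.8, -341.9], [598.3, -485.1], [397.4, -518.8], [373.5, -382.8]]
```

View pics/crop1.png

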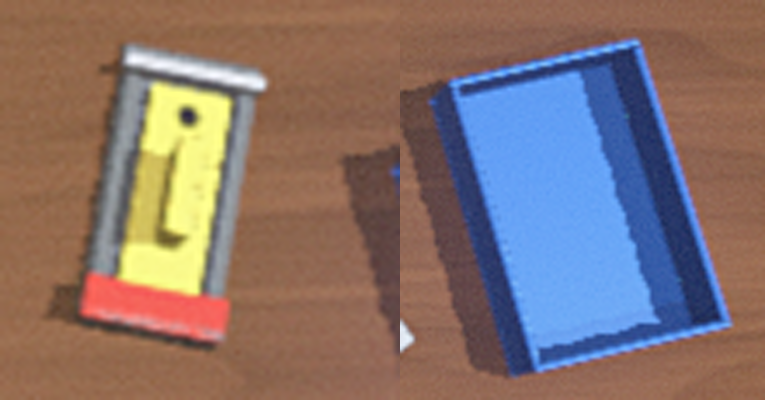

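```bash
cat > plan.py <<'E'
# waypoints of the grasp point: x y z(mm) yaw(deg), tool down -> rows (tool axes) from one commanded pose to the next
import sys,numpy as np
from station import ctrl
def plan(wps,start=None):
    o=ctrl.get_obs()
    p=np.array(o["ee_pos"])*1000-[0,0,ctrl.tcp_to_grasp*1000]; y=np.degrees(o["eef_rot"][2])
    if start is not None: p,y=np.array(start[:3],float),start[3]
    for w in wps:
        d=np.array(w[:3])-p; a=np.radians(y); dy=(w[3]-y+180)%360-180
        t=[d[0]*np.cos(a)+d[1]*np.sin(a), d[0]*np.sin(a)-d[1]*np.cos(a), -d[2]]
        q6=np.degrees(np.arctan2(w[1],w[0]))+90-w[3]
        print(np.round(np.array(t)/10,2).tolist(),"az",round(-np.radians(dy),3),"rows",int(np.ceil(max(np.linalg.norm(d)/50,abs(dy)/8.59))),"q6",round((q6+180)%360-180))
        p,y=np.array(w[:3],float),w[3]
E
python3 - <<'E'
from plan import plan
from h import *
c=dict(np.load("top0.npz"))
W=ray(c,[(445,183.6),(498.5,172),(525,253),(469.5,266.5)],.055)*1000; print(W.round(1).tolist(),W.mean(0))
plan([(579,64,130,120.5),(579,64,41,120.5),(579,64,150,120.5)])
E
```

```text
[[575.6, -349.3], [600.9, -484.2], [399.7, -523.8], [372.2, -388.6]] [ 487.06292201 -436.49256951]
[-51.73, -28.21, 9.37] az 0.671 rows 12 q6 -24
[0.0, 0.0, 8.9] az -0.0 rows 2 q6 -24
[0.0, 0.0, -10.9] az -0.0 rows 3 q6 -24
```

```bash
python3 -m jog '[[-25,-14,4.5,0,0,0.33],[-51.7,-28.2,9.4,0,0,0.67],[-51.7,-28.2,9.4,0,0,0.67],[-51.7,-28.2,9.4,0,0,0.67],[-51.7,-28.2,9.4,0,0,0.67],[-51.7,-28.2,9.4,0,0,0.67],[-51.7,-28.2,9.4,0,0,0.67],[-51.7,-28.2,9.4,0,0,0.67]]' 50 40
python3 - <<'E'
from plan import plan
plan([(579,64,130,120.5),(579,64,41,120.5)])
E
```

```text
time_s: 0.9
ee_pos: [0.4541, 0.2101, 0.3413]
eef_rot: [-3.141, -0.0, 2.104]
force: [1.3, 0.8, 0.6]
grip_width: 0.0471
grip_force: 0.0
[-18.93, 3.34, 3.09] az 0.001 rows 4 q6 -24
[0.0, 0.0, 8.9] az -0.0 rows 2 q6 -24
```

```bash
python3 -m jog '[[-18.9,3.3,3,0,0,0],[-18.9,3.3,3,0,0,0],[-18.9,3.3,3,0,0,0],[-18.9,3.3,3,0,0,0],[-18.9,3.3,3,0,0,0],[-18.9,3.3,3,0,0,0]]'
python3 - <<'E'
from h import *
from plan import plan
plan([(579,64,41,120.5)])
a=grab("top");b=grab("side")
cv2.imwrite("pics/ks1.png",cv2.hconcat([cv2.resize(a["img"][120:270,200:360],(400,375)),cv2.resize(b["img"][100:260,230:400],(400,375))]))
E
```

```text
time_s: 1.5
ee_pos: [0.5777, 0.0653, 0.3108]
eef_rot: [-3.14, -0.001, 2.102]
force: [-0.1, -0.5, 0.0]
grip_width: 0.0472
grip_force: 0.0
[-0.18, 0.04, 8.94] az -0.001 rows 2 q6 -24
```

View pics/ks1.png

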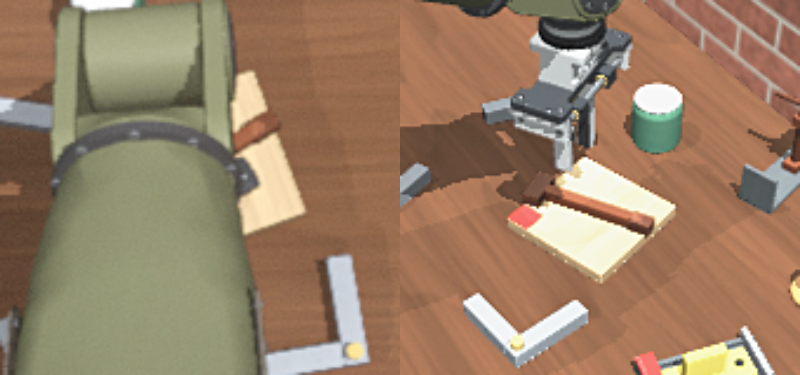

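The side picture shows the kickstand still on the pad, with the gripper above its bar near the foot. I descend and close.

```bash
python3 -m jog '[[-0.1,0,4.5,0,0,0],[-0.1,0,8.9,0,0,0],[-0.1,0,8.9,0,0,0],[-0.1,0,8.9,0,0,0]]' 
python3 -m jog '[[0,0,0,0,0,0],[0,0,0,0,0,0],[0,0,0,0,0,0],[0,0,0,0,0,0],[0,0,0,0,0,0]]' 0 50
python3 -m jog '[[0,0,-5,0,0,0],[0,0,-11,0,0,0],[0,0,-11,0,0,0],[0,0,-11,0,0,0]]'
python3 - <<'E'
from plan import plan
plan([(520,-150,150,60),(499,-434,150,11),(499,-434,35,11)])
E
```

```text
time_s: 2.0
ee_pos: [0.5777, 0.0661, 0.2226]
eef_rot: [-3.141, -0.0, 2.105]
force: [-0.4, 0.5, 0.1]
grip_width: 0.047
grip_force: 0.0
time_s: 2.5
ee_pos: [0.5784, 0.0651, 0.2233]
eef_rot: [3.14, 0.001, 2.104]
force: [1.6, 1.9, 4.6]
grip_width: 0.0174
grip_force: 49.9
time_s: 2.9
ee_pos: [0.578, 0.0649, 0.3337]
eef_rot: [3.14, 0.001, 2.104]
force: [-0.4, -0.3, -4.4]
grip_width: 0.0174
grip_force: 49.9
[-15.57, -15.92, 0.33] az 1.056 rows 8 q6 14
[-25.65, 12.38, -0.0] az 0.855 rows 6 q6 38
[0.0, 0.0, 11.5] az -0.0 rows 3 q6 38
```

```bash
python3 -m jog '[[-2,-2,0,0,0,0.13],[-4,-4,0,0,0,0.26],[-6,-6,0.1,0,0,0.4],[-8,-8,0.1,0,0,0.53],[-10,-10,0.2,0,0,0.66],[-12,-12,0.2,0,0,0.79],[-14,-14,0.3,0,0,0.92],[-15.6,-15.9,0.3,0,0,1.05]]' 
python3 - <<'E'
from plan import plan
plan([(499,-434,150,11),(499,-434,35,11)])
E
```

```text
time_s: 3.7
ee_pos: [0.5197, -0.1514, 0.3267]
eef_rot: [-3.137, 0.001, 1.048]
force: [-0.2, -0.5, -3.7]
grip_width: 0.0175
grip_force: 49.9
[-25.52, 12.32, -0.37] az 0.856 rows 6 q6 38
[0.0, 0.0, 11.5] az -0.0 rows 3 q6 38
```

```bash
python3 -m jog '[[-4,2,0,0,0,0.14],[-8,4,0,0,0,0.28],[-12,6,0,0,0,0.42],[-16,8,0,0,0,0.56],[-21,10,0,0,0,0.7],[-25.5,12.3,0,0,0,0.85],[-25.5,12.3,0,0,0,0.856],[-25.5,12.3,0,0,0,0.856]]' 
python3 - <<'E'
from h import *
from plan import plan
plan([(499,-434,35,11)])
b=grab("side");cv2.imwrite("pics/ks2.png",cv2.resize(b["img"][150:400,220:470],(500,500)))
E
```

```text
time_s: 4.5
ee_pos: [0.5007, -0.4336, 0.3261]
eef_rot: [-3.138, 0.003, 0.196]
force: [-0.1, -0.4, -3.9]
grip_width: 0.0174
grip_force: 49.9
[-0.17, 0.01, 11.07] az 0.004 rows 3 q6 38
```

View pics/ks2.png

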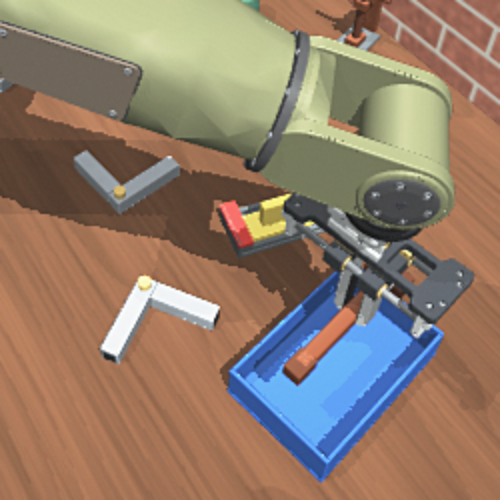

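```bash
python3 -m jog '[[-0.2,0,4,0,0,0],[-0.2,0,7.5,0,0,0],[-0.2,0,9,0,0,0],[-0.2,0,10,0,0,0],[-0.2,0,10.7,0,0,0],[-0.2,0,10.7,0,0,0]]' 
python3 -m jog '[[0,0,0,0,0,0],[0,0,0,0,0,0],[0,0,0,0,0,0],[0,0,0,0,0,0]]' 45
python3 -m jog '[[0,0,-4,0,0,0],[0,0,-9,0,0,0],[0,0,-12,0,0,0],[0,0,-12,0,0,0]]'
cat > tgt.py <<'E'
# pick & place of bracket: origin (mm), yaw(deg) ; arm 'x' or 'y'; layer
import numpy as np
PAD=(591.,53.); PY=-72.
def rot(a,v): a=np.radians(a); return np.array([v[0]*np.cos(a)-v[1]*np.sin(a),v[0]*np.sin(a)+v[1]*np.cos(a)])
def opts(o,yaw,layer,s=8):
    ty=PY+(180 if layer%2==0 else 0)
    for arm in "xy":
        g=(s,-24) if arm=="x" else (-24,s); b=0 if arm=="x" else 90
        P=np.array(o)+rot(yaw,g); Q=np.array(PAD)+rot(ty,g)
        for h in (0,180):
            q=[(np.degrees(np.arctan2(w[1],w[0]))+90-a+180)%360-180 for w,a in((P,yaw+b+h),(Q,ty+b+h))]
            if max(np.abs(q))<140: print("arm",arm,"pick",P.round(1),"yaw",(yaw+b+h+180)%360-180,"place",Q.round(1),"yaw",(ty+b+h+180)%360-180,"z",18+24*(layer-1)+22,"q6",np.round(q))
E
python3 - <<'E'
from tgt import *
for l in (1,2,3,4):
  print("layer",l)
  for n,o,y in(("right",(349.4,-260.4),-146.2),("mid",(419.5,-62.2),7.5),("left",(367,244.4),24.5),("far",(635.6,280.2),-190.2)):
    print(n); opts(o,y,l)
  if l==2: break
E
```

```text
time_s: 5.15
ee_pos: [0.4996, -0.4328, 0.2228]
eef_rot: [3.141, -0.0, 0.198]
force: [0.1, 0.4, -3.1]
grip_width: 0.0172
grip_force: 50.0
time_s: 5.55
ee_pos: [0.4994, -0.4331, 0.2233]
eef_rot: [3.141, -0.001, 0.198]
force: [0.4, 0.3, 0.6]
grip_width: 0.0419
grip_force: 0.0
time_s: 5.95
ee_pos: [0.4996, -0.4331, 0.3483]
eef_rot: [3.135, -0.005, 0.198]
force: [-1.0, -0.1, 0.3]
grip_width: 0.0426
grip_force: 0.0
layer 1
right
arm x pick [ 329.4 -244.9] yaw 33.80000000000001 place [570.6  38. ] yaw 108.0 z 40 q6 [ 20. -14.]
arm y pick [ 373.8 -253.7] yaw -56.19999999999999 place [591.2  78.3] yaw 18.0 z 40 q6 [112.  80.]
arm y pick [ 373.8 -253.7] yaw 123.80000000000001 place [591.2  78.3] yaw -162.0 z 40 q6 [ -68. -100.]
mid
arm x pick [430.6 -85. ] yaw -172.5 place [570.6  38. ] yaw 108.0 z 40 q6 [-109.  -14.]
arm y pick [394.7 -57.4] yaw 97.5 place [591.2  78.3] yaw 18.0 z 40 q6 [-16.  80.]
left
arm x pick [384.2 225.9] yaw -155.5 place [570.6  38. ] yaw 108.0 z 40 q6 [-84. -14.]
arm y pick [341.8 241.7] yaw 114.5 place [591.2  78.3] yaw 18.0 z 40 q6 [11. 80.]
far
arm x pick [632.  30
[... 228 characters left out ...]
19999999999999 place [590.8  27.7] yaw -162.0 z 64 q6 [ 112. -105.]
arm y pick [ 373.8 -253.7] yaw 123.80000000000001 place [590.8  27.7] yaw 18.0 z 64 q6 [-68.  75.]
mid
arm x pick [430.6 -85. ] yaw 7.5 place [611.4  68. ] yaw 108.0 z 64 q6 [ 71. -12.]
arm y pick [394.7 -57.4] yaw 97.5 place [590.8  27.7] yaw -162.0 z 64 q6 [ -16. -105.]
left
arm x pick [384.2 225.9] yaw 24.5 place [611.4  68. ] yaw 108.0 z 64 q6 [ 96. -12.]
arm y pick [341.8 241.7] yaw 114.5 place [590.8  27.7] yaw -162.0 z 64 q6 [  11. -105.]
far
arm x pick [632.  305.2] yaw 169.8 place [611.4  68. ] yaw 108.0 z 64 q6 [-54. -12.]
arm y pick [657.8 268.1] yaw 79.80000000000001 place [590.8  27.7] yaw 18.0 z 64 q6 [32. 75.]
```

```bash
python3 - <<'E'
from plan import plan
plan([(329.4,-244.9,120,33.8),(329.4,-244.9,24,33.8)])
E
```

```text
[-12.99, -21.8, 4.79] az -0.392 rows 6 q6 20
[0.0, 0.0, 9.6] az -0.0 rows 2 q6 20
```

```bash
python3 -m jog '[[-2.6,-4.4,0,0,0,-0.08],[-5.2,-8.8,0,0,0,-0.16],[-7.8,-13.2,1,0,0,-0.24],[-10.4,-17.5,2,0,0,-0.32],[-13,-21.8,4,0,0,-0.39],[-13,-21.8,4.8,0,0,-0.39],[-13,-21.8,4.8,0,0,-0.39]]' 55
python3 - <<'E'
from h import *
from plan import plan
plan([(329.4,-244.9,24,33.8)])
a=grab("top");b=grab("side")
cv2.imwrite("pics/b1.png",cv2.hconcat([cv2.resize(a["img"][160:320,370:540],(400,375)),cv2.resize(b["img"][230:400,240:450],(400,324)).copy() if 0 else cv2.resize(b["img"][230:400,240:450],(400,375))]))
E
```

```text
time_s: 6.65
ee_pos: [0.3282, -0.2438, 0.2935]
eef_rot: [-3.139, 0.001, 0.588]
force: [0.4, -0.5, 0.2]
grip_width: 0.0515
grip_force: 0.0
[0.04, 0.16, 8.91] az -0.002 rows 2 q6 20
```

View pics/b1.png

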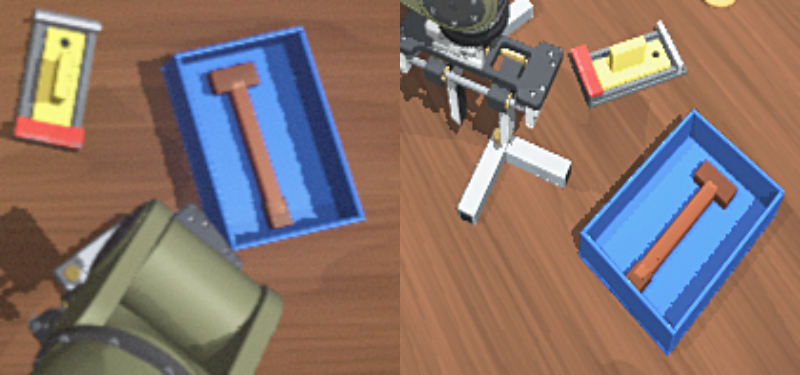

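```bash
python3 -m jog '[[0,0.1,4.5,0,0,0],[0,0.1,7.5,0,0,0],[0,0.1,8.9,0,0,0],[0,0.1,8.9,0,0,0]]' 
python3 -m jog '[[0,0,0,0,0,0],[0,0,0,0,0,0],[0,0,0,0,0,0],[0,0,0,0,0,0],[0,0,0,0,0,0]]' 0 50
python3 -m jog '[[0,0,-4,0,0,0],[0,0,-9,0,0,0],[0,0,-11,0,0,0],[0,0,-11,0,0,0]]'
python3 - <<'E'
from plan import plan
plan([(480,-130,135,70),(570.6,38,135,108),(570.6,38,44,108)])
E
```

```text
time_s: 7.15
ee_pos: [0.33, -0.2462, 0.2043]
eef_rot: [-3.139, 0.001, 0.587]
force: [-0.0, 0.5, 0.2]
grip_width: 0.0517
grip_force: 0.0
time_s: 7.65
ee_pos: [0.3299, -0.2458, 0.2063]
eef_rot: [3.14, -0.0, 0.588]
force: [0.2, -0.6, 7.2]
grip_width: 0.0237
grip_force: 50.0
time_s: 8.05
ee_pos: [0.3298, -0.2457, 0.318]
eef_rot: [3.137, -0.001, 0.588]
force: [-0.0, 0.8, -3.6]
grip_width: 0.0238
grip_force: 50.0
[18.92, -1.3, 0.26] az -0.634 rows 5 q6 5
[18.89, 2.77, -0.0] az -0.663 rows 5 q6 -14
[0.0, 0.0, 9.1] az -0.0 rows 2 q6 -14
```

```bash
python3 -m jog '[[3.8,-0.3,0,0,0,-0.13],[7.6,-0.5,0,0,0,-0.26],[11.4,-0.8,0,0,0,-0.39],[15.2,-1,0,0,0,-0.52],[18.9,-1.3,0.2,0,0,-0.63],[18.9,-1.3,0.2,0,0,-0.634],[18.9,-1.3,0.2,0,0,-0.634]]' 
python3 - <<'E'
from plan import plan
plan([(570.6,38,135,108),(570.6,38,44,108)])
E
```

```text
time_s: 8.75
ee_pos: [0.4796, -0.1296, 0.3116]
eef_rot: [-3.138, 0.0, 1.222]
force: [-0.2, 0.2, -1.9]
grip_width: 0.0234
grip_force: 50.0
[18.86, 2.83, -0.38] az -0.663 rows 5 q6 -14
[0.0, 0.0, 9.1] az -0.0 rows 2 q6 -14
```

```bash
python3 -m jog '[[3.8,0.6,0,0,0,-0.13],[7.6,1.1,0,0,0,-0.26],[11.4,1.7,0,0,0,-0.39],[15.2,2.3,0,0,0,-0.52],[18.9,2.8,-0.3,0,0,-0.65],[18.9,2.8,-0.3,0,0,-0.663],[18.9,2.8,-0.3,0,0,-0.663]]' 
python3 - <<'E'
from h import *
from plan import plan
plan([(570.6,38,135,108),(570.6,38,45,108)])
b=grab("side");cv2.imwrite("pics/b2.png",cv2.resize(b["img"][60:300,200:440],(500,500)))
E
```

```text
time_s: 9.45
ee_pos: [0.5702, 0.0375, 0.3156]
eef_rot: [-3.14, -0.0, 1.883]
force: [-1.2, -0.7, -2.8]
grip_width: 0.0238
grip_force: 50.0
[0.04, 0.05, 0.02] az -0.002 rows 1 q6 -14
[0.0, 0.0, 9.0] az -0.0 rows 2 q6 -14
```

View pics/b2.png

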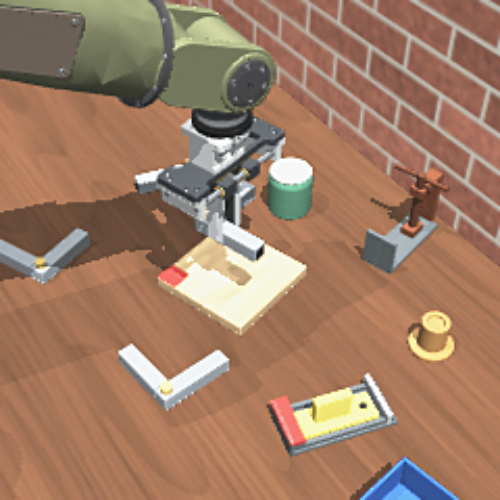

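```bash
python3 -m jog '[[0,0,4,0,0,0],[0,0,7,0,0,0],[0,0,8.4,0,0,0],[0,0,9,0,0,0],[0,0,9.1,0,0,0],[0,0,9.1,0,0,0]]' 
python3 -m jog '[[0,0,0,0,0,0],[0,0,0,0,0,0],[0,0,0,0,0,0],[0,0,0,0,0,0]]' 45
python3 -m jog '[[0,0,-3,0,0,0],[0,0,-7,0,0,0],[0,0,-9,0,0,0],[0,0,-9,0,0,0]]' 55
python3 - <<'E'
from plan import plan
plan([(430.6,-85,125,7.5),(430.6,-85,27,7.5)])
plan([(500,-25,125,58)])
E
```

```text
time_s: 10.1
ee_pos: [0.5709, 0.0378, 0.2268]
eef_rot: [3.14, 0.001, 1.884]
force: [0.8, 0.6, -2.8]
grip_width: 0.0235
grip_force: 50.0
time_s: 10.5
ee_pos: [0.5707, 0.0381, 0.226]
eef_rot: [3.141, 0.0, 1.885]
force: [-0.8, 0.3, 0.5]
grip_width: 0.0426
grip_force: 0.0
time_s: 10.9
ee_pos: [0.571, 0.0381, 0.3189]
eef_rot: [3.136, 0.002, 1.885]
force: [-0.3, 0.3, -0.6]
grip_width: 0.052
grip_force: 0.0
[-7.37, -17.15, 1.35] az 1.754 rows 12 q6 71
[0.0, 0.0, 9.8] az -0.0 rows 2 q6 71
[-3.81, -8.7, 1.35] az 0.873 rows 6 q6 29
```

```bash
python3 -m jog '[[-0.9,-2.1,0,0,0,0.13],[-1.8,-4.3,0,0,0,0.26],[-2.8,-6.4,0,0,0,0.39],[-3.7,-8.6,0,0,0,0.52],[-4.6,-10.7,0.4,0,0,0.65],[-5.5,-12.9,0.8,0,0,0.78],[-6.4,-15,1.2,0,0,0.91],[-7.4,-17.1,1.3,0,0,1.04]]' 
python3 - <<'E'
from h import *
from plan import plan
plan([(430.6,-85,125,7.5)])
c=grab("top","top1"); np.savez("top1.npz",**c)
E
```

```text
time_s: 11.7
ee_pos: [0.4298, -0.0855, 0.3014]
eef_rot: [-3.14, 0.001, 0.84]
force: [-0.5, 0.1, 0.4]
grip_width: 0.0516
grip_force: 0.0
[0.09, 0.02, -0.4] az 0.709 rows 5 q6 71
```

View pics/top1.png

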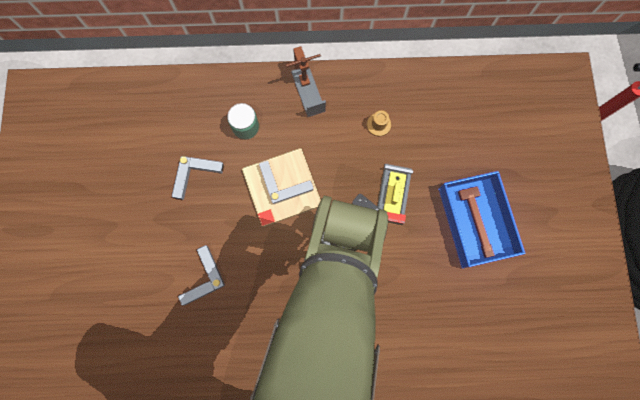

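```bash
python3 -m jog '[[0,0,-0.2,0,0,0.14],[0.1,0,-0.3,0,0,0.28],[0.1,0,-0.4,0,0,0.42],[0.1,0,-0.4,0,0,0.56],[0.1,0,-0.4,0,0,0.7],[0.1,0,-0.4,0,0,0.709],[0.1,0,-0.4,0,0,0.709]]' 
python3 - <<'E'
from h import *
from plan import plan
c=dict(np.load("top1.npz")); H,S,V=hsv(c)
b=(H>20)&(H<32)&(S>60)&(V>200); b[:,:]&=True
print("pred boss px",px(c,[.5608,.0684,.051]).round(1), "boss around", H[197,274],S[197,274],V[197,274], (ray(c,(274.5,196.5),.052)*1000).round(1))
sel=np.zeros(H.shape,bool); sel[147:228,240:324]=1
w=sel&(((H>10)&(H<28)&(S>40)&(S<140)&(V>180))|(((H<8)|(H>172))&(S>150)&(V>180)))
w=cv2.morphologyEx(w.astype(np.uint8),cv2.MORPH_OPEN,np.ones((3,3)))
q=rect(ray(c,np.argwhere(w)[:,::-1],.018)); print("pad",q)
plan([(430.6,-85,27,7.5)])
E
```

```text
time_s: 12.45
ee_pos: [0.4315, -0.0843, 0.3062]
eef_rot: [-3.141, 0.001, 0.14]
force: [-0.0, -0.1, -0.9]
grip_width: 0.0515
grip_force: 0.0
pred boss px [275.  195.1] boss around 25 96 255 [[557.1  69.6]]
pad ((591.9457397460938, 54.79133605957031), (160.75975036621094, 161.17031860351562), 18.213499069213867)
[-0.1, 0.06, 9.88] az 0.009 rows 2 q6 71
```

```bash
python3 -m jog '[[0,0,4.5,0,0,0],[-0.1,0,8,0,0,0],[-0.1,0,9.8,0,0,0],[-0.1,0,9.8,0,0,0]]' 
python3 -m jog '[[0,0,0,0,0,0],[0,0,0,0,0,0],[0,0,0,0,0,0],[0,0,0,0,0,0],[0,0,0,0,0,0]]' 0 50
python3 -m jog '[[0,0,-4,0,0,0],[0,0,-9,0,0,0],[0,0,-13,0,0,0],[0,0,-13,0,0,0]]'
python3 - <<'E'
from plan import plan
plan([(611.4,68,150,108)])
E
```

```text
time_s: 12.85
ee_pos: [0.43, -0.0844, 0.2065]
eef_rot: [-3.14, 0.004, 0.139]
force: [-0.1, 0.1, 0.3]
grip_width: 0.0517
grip_force: 0.0
time_s: 13.35
ee_pos: [0.4308, -0.0846, 0.2094]
eef_rot: [3.141, -0.001, 0.136]
force: [-1.0, -0.1, 8.0]
grip_width: 0.0232
grip_force: 50.0
time_s: 13.75
ee_pos: [0.431, -0.0846, 0.3435]
eef_rot: [3.138, -0.008, 0.136]
force: [1.2, 0.2, -3.2]
grip_width: 0.0233
grip_force: 50.0
[19.95, -12.68, 1.31] az -1.749 rows 12 q6 -12
```

```bash
python3 -m jog '[[2.5,-1.6,0,0,0,-0.13],[5,-3.2,0,0,0,-0.26],[7.5,-4.8,0.2,0,0,-0.39],[10,-6.3,0.4,0,0,-0.52],[12.5,-7.9,0.6,0,0,-0.65],[15,-9.5,0.8,0,0,-0.78],[17.5,-11.1,1,0,0,-0.91],[20,-12.7,1.2,0,0,-1.04]]' 
python3 - <<'E'
from plan import plan
plan([(612,69.5,150,108.2),(612,69.5,70,108.2)])
E
```

```text
time_s: 14.55
ee_pos: [0.6122, 0.0693, 0.325]
eef_rot: [-3.14, 0.001, 1.181]
force: [-0.0, 0.5, -2.1]
grip_width: 0.0232
grip_force: 50.0
[0.02, -0.03, -0.54] az -0.707 rows 5 q6 -12
[0.0, 0.0, 8.0] az -0.0 rows 2 q6 -12
```

```bash
python3 -m jog '[[0,0,-0.5,0,0,-0.14],[0,0,-0.5,0,0,-0.28],[0,0,-0.5,0,0,-0.42],[0,0,-0.5,0,0,-0.56],[0,0,-0.5,0,0,-0.7],[0,0,-0.5,0,0,-0.707],[0,0,-0.5,0,0,-0.707]]' 
python3 - <<'E'
from plan import plan
plan([(612,69.5,70,108.2)])
E
```

```text
time_s: 15.25
ee_pos: [0.6114, 0.0684, 0.3307]
eef_rot: [-3.14, -0.0, 1.879]
force: [-0.0, -0.1, -3.3]
grip_width: 0.0237
grip_force: 50.0
[0.09, 0.09, 8.03] az -0.009 rows 2 q6 -12
```

```bash
python3 -m jog '[[0.1,0.1,4,0,0,0],[0.1,0.1,6.5,0,0,0],[0.1,0.1,7.5,0,0,0],[0.1,0.1,7.9,0,0,0],[0.1,0.1,8.1,0,0,0],[0.1,0.1,8.1,0,0,0]]' 
python3 -m jog '[[0,0,0,0,0,0],[0,0,0,0,0,0],[0,0,0,0,0,0],[0,0,0,0,0,0]]' 45
python3 -m jog '[[0,0,-3,0,0,0],[0,0,-7,0,0,0],[0,0,-9,0,0,0],[0,0,-9,0,0,0]]' 55
python3 - <<'E'
from plan import plan
plan([(384.2,225.9,125,-155.5)])
E
```

```text
time_s: 15.85
ee_pos: [0.6124, 0.0696, 0.2518]
eef_rot: [3.14, 0.0, 1.882]
force: [0.6, 0.5, -3.3]
grip_width: 0.0234
grip_force: 50.0
time_s: 16.25
ee_pos: [0.6122, 0.0696, 0.251]
eef_rot: [3.141, 0.0, 1.883]
force: [-0.3, 0.9, -0.0]
grip_width: 0.0418
grip_force: 0.0
time_s: 16.65
ee_pos: [0.6124, 0.0696, 0.3441]
eef_rot: [3.136, 0.001, 1.883]
force: [0.3, -0.1, 0.4]
grip_width: 0.0517
grip_force: 0.0
[21.88, -16.92, 3.87] az -1.686 rows 12 q6 -84
```

```bash
python3 -m jog '[[2.7,-2.1,0,0,0,-0.13],[5.5,-4.2,0,0,0,-0.26],[8.2,-6.3,0,0,0,-0.39],[11,-8.5,0.5,0,0,-0.52],[13.7,-10.6,1,0,0,-0.65],[16.4,-12.7,2,0,0,-0.78],[19.2,-14.8,3,0,0,-0.91],[21.9,-16.9,3.5,0,0,-1.04]]' 
python3 - <<'E'
from h import *
from plan import plan
plan([(384.2,225.9,125,-155.5),(384.2,225.9,27,-155.5)])
c=grab("top"); np.savez("top2.npz",**c)
cv2.imwrite("pics/top2.png",cv2.resize(c["img"][140:240,230:330],(400,400)))
E
```

```text
time_s: 17.45
ee_pos: [0.3825, 0.2266, 0.3041]
eef_rot: [-3.14, -0.002, 2.928]
force: [0.5, 0.6, 0.7]
grip_width: 0.0521
grip_force: 0.0
[-0.18, -0.03, -0.13] az -0.641 rows 5 q6 -84
[-0.0, 0.0, 9.8] az -0.0 rows 2 q6 -84
```

View pics/top2.png

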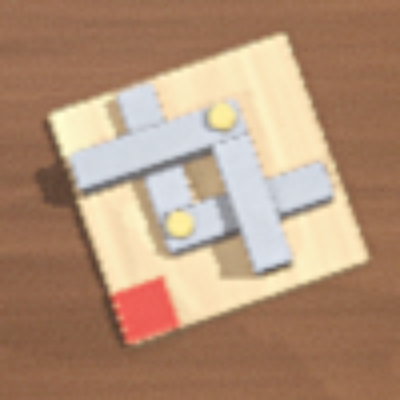

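```bash
python3 -m jog '[[-0.1,0,0,0,0,-0.14],[-0.2,0,-0.1,0,0,-0.28],[-0.2,0,-0.1,0,0,-0.42],[-0.2,0,-0.1,0,0,-0.56],[-0.2,0,-0.1,0,0,-0.641],[-0.2,0,-0.1,0,0,-0.641],[-0.2,0,-0.1,0,0,-0.641]]'
python3 - <<'E'
from h import *
from plan import plan
plan([(384.2,225.9,27,-155.5)])
c=dict(np.load("top2.npz"))
for p,z in(((230+180/4,140+222/4),.052),((230+221/4,140+116/4),.076)): print((ray(c,p,z)*1000).round(1))
from tgt import *
for l in(-24,24): print((np.array([592,54.5])+rot(-71.8,(l,l))).round(1))
E
```

```text
time_s: 18.2
ee_pos: [0.386, 0.2257, 0.3061]
eef_rot: [-3.142, -0.001, -2.722]
force: [-0.9, 0.2, -0.3]
grip_width: 0.0517
grip_force: 0.0
[0.15, 0.09, 9.87] az -0.008 rows 2 q6 -84
[[559.6  68.3]]
[[619.   40.6]]
[561.7  69.8]
[622.3  39.2]
```

```bash
python3 -m jog '[[0.1,0.1,4.5,0,0,0],[0.1,0.1,8,0,0,0],[0.1,0.1,9.8,0,0,0],[0.1,0.1,9.8,0,0,0]]' 
python3 -m jog '[[0,0,0,0,0,0],[0,0,0,0,0,0],[0,0,0,0,0,0],[0,0,0,0,0,0],[0,0,0,0,0,0]]' 0 50
python3 -m jog '[[0,0,-4,0,0,0],[0,0,-9,0,0,0],[0,0,-14,0,0,0],[0,0,-16,0,0,0],[0,0,-16,0,0,0]]'
python3 - <<'E'
from plan import plan
plan([(571.6,39.5,175,108.2)])
E
```

```text
time_s: 18.6
ee_pos: [0.3841, 0.2259, 0.2065]
eef_rot: [-3.141, -0.005, -2.721]
force: [0.6, -0.3, -0.1]
grip_width: 0.0513
grip_force: 0.0
time_s: 19.1
ee_pos: [0.3849, 0.2263, 0.2094]
eef_rot: [3.142, 0.001, -2.719]
force: [-1.8, -0.4, 6.4]
grip_width: 0.0234
grip_force: 50.0
time_s: 19.6
ee_pos: [0.3847, 0.2263, 0.3713]
eef_rot: [3.142, 0.005, -2.719]
force: [0.7, 0.5, -3.4]
grip_width: 0.0234
grip_force: 50.0
[-9.39, -24.69, 1.59] az 1.675 rows 12 q6 -14
```

```bash
python3 -m jog '[[-1.2,-3.1,0,0,0,0.13],[-2.3,-6.2,0,0,0,0.26],[-3.5,-9.3,0,0,0,0.39],[-4.7,-12.3,0,0,0,0.52],[-5.9,-15.4,0.4,0,0,0.65],[-7,-18.5,0.8,0,0,0.78],[-8.2,-21.6,1.2,0,0,0.91],[-9.4,-24.7,1.6,0,0,1.04]]' 
python3 - <<'E'
from plan import plan
plan([(571.6,39.5,175,108.2)])
E
```

```text
time_s: 20.4
ee_pos: [0.5723, 0.0383, 0.3499]
eef_rot: [-3.14, -0.003, 2.518]
force: [0.8, -0.6, -2.1]
grip_width: 0.0237
grip_force: 50.0
[0.13, 0.06, -0.55] az 0.63 rows 5 q6 -14
```

```bash
python3 -m jog '[[0.1,0,-0.5,0,0,0.14],[0.1,0.1,-0.5,0,0,0.28],[0.1,0.1,-0.5,0,0,0.42],[0.1,0.1,-0.5,0,0,0.56],[0.1,0.1,-0.5,0,0,0.63],[0.1,0.1,-0.5,0,0,0.63],[0.1,0.1,-0.5,0,0,0.63]]' 
python3 - <<'E'
from plan import plan
plan([(571.6,39.5,92.5,108.2)])
E
```

```text
time_s: 21.1
ee_pos: [0.5714, 0.0408, 0.3561]
eef_rot: [-3.14, -0.001, 1.896]
force: [0.6, -0.7, -3.0]
grip_width: 0.0236
grip_force: 50.0
[-0.13, -0.02, 8.32] az 0.008 rows 2 q6 -14
```

```bash
python3 -m jog '[[-0.1,0,4,0,0,0],[-0.1,0,6.5,0,0,0],[-0.1,0,7.6,0,0,0],[-0.1,0,8,0,0,0],[-0.1,0,8.2,0,0,0],[-0.1,0,8.3,0,0,0],[-0.1,0,8.3,0,0,0]]' 
python3 -m jog '[[0,0,0,0,0,0],[0,0,0,0,0,0],[0,0,0,0,0,0],[0,0,0,0,0,0]]' 45
python3 -m jog '[[0,0,-3,0,0,0],[0,0,-7,0,0,0],[0,0,-9,0,0,0],[0,0,-9,0,0,0]]' 55
python3 - <<'E'
from plan import plan
plan([(632,305.2,125,169.8)])
E
```

```text
time_s: 21.8
ee_pos: [0.5719, 0.0399, 0.2755]
eef_rot: [3.14, 0.0, 1.894]
force: [0.0, 0.5, -2.5]
grip_width: 0.0234
grip_force: 50.0
time_s: 22.2
ee_pos: [0.5718, 0.0399, 0.2749]
eef_rot: [3.141, 0.0, 1.894]
force: [0.4, 0.3, 0.6]
grip_width: 0.0425
grip_force: 0.0
time_s: 22.6
ee_pos: [0.5719, 0.0399, 0.3679]
eef_rot: [3.136, 0.002, 1.894]
force: [0.4, -0.3, -0.7]
grip_width: 0.0516
grip_force: 0.0
[23.25, 14.12, 6.25] az -1.07 rows 8 q6 -54
```

```bash
python3 -m jog '[[2.9,1.8,0,0,0,-0.13],[5.8,3.5,0,0,0,-0.26],[8.7,5.3,0,0,0,-0.4],[11.6,7.1,0,0,0,-0.53],[14.5,8.8,0.5,0,0,-0.66],[17.4,10.6,2,0,0,-0.8],[20.3,12.4,4,0,0,-0.93],[23.2,14.1,6.2,0,0,-1.07]]' 
python3 - <<'E'
from h import *
from plan import plan
plan([(632,305.2,27,169.8)])
c=grab("top");b=grab("side"); np.savez("top3.npz",**c)
cv2.imwrite("pics/top3.png",cv2.hconcat([cv2.resize(c["img"][100:240,160:330],(400,329)),cv2.resize(b["img"][80:240,220:400],(400,329))]))
E
```

```text
time_s: 23.4
ee_pos: [0.6319, 0.306, 0.3008]
eef_rot: [-3.141, -0.001, 2.969]
force: [-0.2, -0.0, 0.9]
grip_width: 0.0517
grip_force: 0.0
[-0.03, -0.08, 9.34] az 0.006 rows 2 q6 -54
```

View pics/top3.png

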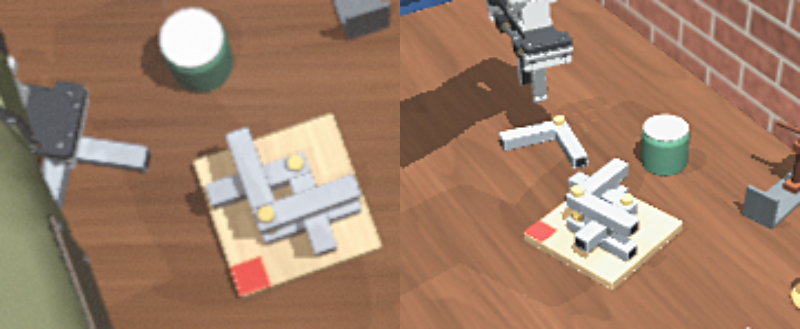

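```bash
python3 -m jog '[[0,-0.1,4.5,0,0,0],[0,-0.1,7.5,0,0,0],[0,-0.1,9.3,0,0,0],[0,-0.1,9.3,0,0,0]]' 
python3 -m jog '[[0,0,0,0,0,0],[0,0,0,0,0,0],[0,0,0,0,0,0],[0,0,0,0,0,0],[0,0,0,0,0,0]]' 0 50
python3 -m jog '[[0,0,-4,0,0,0],[0,0,-9,0,0,0],[0,0,-14,0,0,0],[0,0,-18,0,0,0],[0,0,-18,0,0,0]]'
python3 - <<'E'
from plan import plan
plan([(612,69.5,205,108.2)])
E
```

```text
time_s: 23.9
ee_pos: [0.6313, 0.3031, 0.2068]
eef_rot: [-3.139, -0.004, 2.963]
force: [-0.5, 0.9, 0.3]
grip_width: 0.0519
grip_force: 0.0
time_s: 24.4
ee_pos: [0.6318, 0.3039, 0.211]
eef_rot: [3.14, 0.002, 2.964]
force: [-1.1, 1.4, 7.1]
grip_width: 0.0233
grip_force: 50.0
time_s: 24.9
ee_pos: [0.6314, 0.3036, 0.3967]
eef_rot: [3.136, 0.008, 2.964]
force: [-0.2, 0.6, -1.9]
grip_width: 0.0236
grip_force: 50.0
[-2.23, -23.38, 1.13] az 1.075 rows 8 q6 -12
```

```bash
python3 -m jog '[[-0.3,-2.9,0,0,0,0.13],[-0.6,-5.8,0,0,0,0.26],[-0.8,-8.8,0,0,0,0.4],[-1.1,-11.7,0,0,0,0.53],[-1.4,-14.6,0.2,0,0,0.66],[-1.7,-17.5,0.5,0,0,0.8],[-2,-20.5,0.8,0,0,0.94],[-2.2,-23.4,1.1,0,0,1.07]]' 
python3 -m jog '[[0,0,0,0,0,0],[0,0,0,0,0,0]]'
python3 - <<'E'
from plan import plan
plan([(612,69.5,117.5,108.2)])
E
```

```text
time_s: 25.7
ee_pos: [0.6116, 0.0681, 0.3773]
eef_rot: [-3.14, -0.0, 1.888]
force: [-0.1, 0.6, -1.7]
grip_width: 0.0236
grip_force: 50.0
time_s: 25.9
ee_pos: [0.6119, 0.0691, 0.3778]
eef_rot: [-3.14, -0.0, 1.894]
force: [-0.1, 0.8, -3.0]
grip_width: 0.0232
grip_force: 50.0
[0.03, 0.02, 7.99] az 0.006 rows 2 q6 -12
```

```bash
python3 -m jog '[[0,0,4,0,0,0],[0,0,6.3,0,0,0],[0,0,7.3,0,0,0],[0,0,7.7,0,0,0],[0,0,7.9,0,0,0],[0,0,8,0,0,0],[0,0,8,0,0,0]]' 
python3 -m jog '[[0,0,0,0,0,0],[0,0,0,0,0,0],[0,0,0,0,0,0],[0,0,0,0,0,0]]' 45
python3 -m jog '[[0,0,-3,0,0,0],[0,0,-7,0,0,0],[0,0,-9,0,0,0],[0,0,-9,0,0,0]]'
python3 - <<'E'
from plan import plan
plan([(520,-60,200,108)])
E
```

```text
time_s: 26.6
ee_pos: [0.6121, 0.0698, 0.3009]
eef_rot: [3.139, 0.001, 1.894]
force: [-3.1, 0.6, 5.5]
grip_width: 0.0236
grip_force: 50.0
time_s: 27.0
ee_pos: [0.612, 0.0695, 0.2989]
eef_rot: [3.141, 0.0, 1.894]
force: [0.0, 0.2, 0.4]
grip_width: 0.0423
grip_force: 0.0
time_s: 27.4
ee_pos: [0.612, 0.0695, 0.3921]
eef_rot: [3.136, 0.002, 1.894]
force: [0.4, -0.2, 0.2]
grip_width: 0.0422
grip_force: 0.0
[-9.36, -12.84, 1.17] az 0.009 rows 4 q6 -25
```

```bash
python3 -m jog '[[-3,-4,0,0,0,0],[-6,-8,0,0,0,0],[-12,-15,0.5,0,0,0],[-17,-15,0.5,0,0,0],[-22,-15,0.5,0,0,0],[-22,-15,0.5,0,0,0]]'
python3 - <<'E'
from h import *
c=grab("top");b=grab("side"); np.savez("top4.npz",**c); np.savez("side4.npz",**b)
R=lambda i,y0,x0:cv2.resize(i["img"][y0:y0+80,x0:x0+80],(400,400),interpolation=cv2.INTER_CUBIC)
cv2.imwrite("pics/m4.png",cv2.hconcat([R(c,155,360),R(b,220,320)]))
cv2.imwrite("pics/pile.png",cv2.hconcat([R(c,147,240),cv2.resize(b["img"][130:240,250:370],(400,400))]))
f=lambda uv,z:(ray(c,uv,z)*1000).round(1)
cr=lambda x,y:(360+x/5,155+y/5)
print("lip far",f([cr(127,45),cr(267,75)],.025).tolist())
print("keeper lower",f([cr(80,315),cr(222,342)],.028).tolist(),"upper",f([cr(90,273),cr(229,297)],.028).tolist())
print("plate far",f([cr(149,82),cr(234,96)],.013).tolist())
E
```

```text
time_s: 28.0
ee_pos: [0.539, -0.1897, 0.3826]
eef_rot: [-3.141, -0.0, 1.892]
force: [1.3, 0.6, 0.1]
grip_width: 0.0421
grip_force: 0.0
lip far [[639.4, -211.3], [621.3, -281.4]]
keeper lower [[500.1, -178.7], [484.3, -247.9]] upper [[521.1, -184.9], [506.8, -253.1]]
plate far [[622.9, -223.4], [614.1, -266.4]]
```

View pics/m4.png

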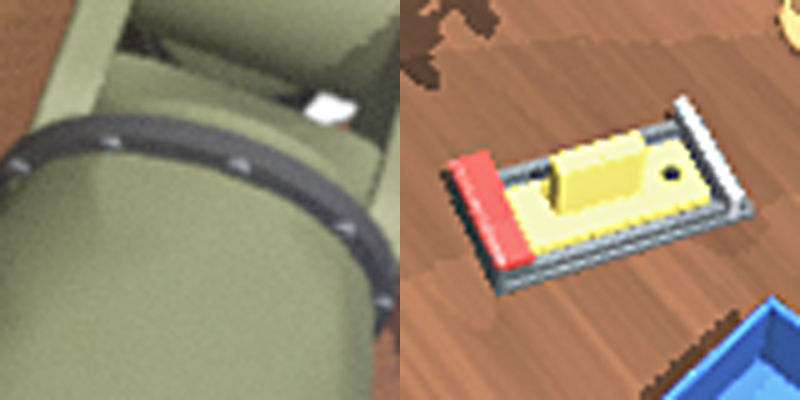

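View pics/pile.png

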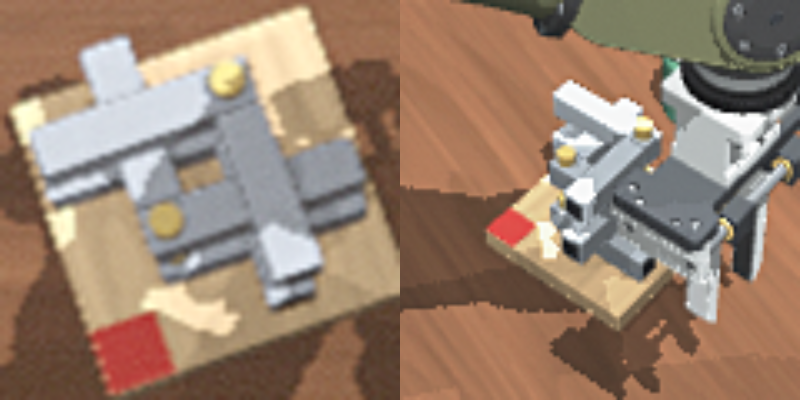

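```bash
python3 - <<'E'
from h import *
from plan import plan
b=dict(np.load("side4.npz")); print("fin top pred", [px(b,[.5605+.974*s,-.2302-.225*s,.053]).round(1) for s in(-.025,.025)])
plan([(560.6,-230.2,130,-13)])
E
```

```text
fin top pred [array([350.5, 252.5]), array([368.1, 247.3])]
[-4.47, 0.76, 7.16] az 2.117 rows 15 q6 81
```

```bash
python3 -m jog '[[-4.5,0.8,0,0,0,0.14],[-4.5,0.8,0,0,0,0.28],[-4.5,0.8,0,0,0,0.42],[-4.5,0.8,0,0,0,0.56],[-4.5,0.8,0,0,0,0.7],[-4.5,0.8,0,0,0,0.84],[-4.5,0.8,0,0,0,0.98],[-4.5,0.8,0,0,0,1.12]]'
python3 - <<'E'
from plan import plan
plan([(560.6,-230.2,130,-13)])
E
```

```text
time_s: 28.9
ee_pos: [0.5614, -0.226, 0.3825]
eef_rot: [-3.14, 0.0, 0.769]
force: [-0.7, -0.4, -0.4]
grip_width: 0.0421
grip_force: 0.0
[-0.35, 0.24, 7.21] az 0.996 rows 7 q6 81
```

```bash
python3 -m jog '[[-0.3,0.2,2,0,0,0.14],[-0.3,0.2,4,0,0,0.28],[-0.3,0.2,5,0,0,0.42],[-0.3,0.2,6,0,0,0.56],[-0.3,0.2,7,0,0,0.7],[-0.3,0.2,7.2,0,0,0.84],[-0.3,0.2,7.2,0,0,0.99],[-0.3,0.2,7.2,0,0,0.996]]'
python3 -m jog '[[0,0,0,0,0,0],[0,0,0,0,0,0]]'
python3 - <<'E'
from plan import plan
plan([(560.6,-230.2,38,-13)])
E
```

```text
time_s: 29.7
ee_pos: [0.5606, -0.2296, 0.3107]
eef_rot: [-3.141, 0.001, -0.224]
force: [-0.4, 1.0, -0.0]
grip_width: 0.0422
grip_force: 0.0
time_s: 29.9
ee_pos: [0.5606, -0.2301, 0.3114]
eef_rot: [-3.142, 0.0, -0.218]
force: [-0.4, -0.0, 0.7]
grip_width: 0.0422
grip_force: 0.0
[-0.0, 0.01, 9.3] az 0.008 rows 2 q6 81
```

```bash
python3 -m jog '[[0,0,4.5,0,0,0],[0,0,7.5,0,0,0],[0,0,9.3,0,0,0],[0,0,9.3,0,0,0]]' 
python3 -m jog '[[0,0,0,0,0,0],[0,0,0,0,0,0],[0,0,0,0,0,0],[0,0,0,0,0,0],[0,0,0,0,0,0]]' 0 40
```

```text
time_s: 30.3
ee_pos: [0.5601, -0.2301, 0.2161]
eef_rot: [-3.141, 0.004, -0.22]
force: [-0.1, -0.4, 0.2]
grip_width: 0.0421
grip_force: 0.0
time_s: 30.8
ee_pos: [0.5608, -0.2305, 0.2195]
eef_rot: [3.141, -0.001, -0.222]
force: [-1.5, 0.8, 6.6]
grip_width: 0.0134
grip_force: 40.0
```

```bash
python3 -m jog '[[-0.9,0,-0.2,0,0.04,0],[-1.7,0,-0.4,0,0.08,0],[-2.6,0,-0.55,0,0.12,0],[-3.5,0,-0.7,0,0.16,0],[-4.4,0,-0.8,0,0.2,0],[-5.5,0,-0.8,0,0.25,0],[-5.5,0,-0.8,0,0.25,0],[-5.5,0,-0.8,0,0.25,0]]'
python3 - <<'E'
from h import *
b=grab("side");cv2.imwrite("pics/tilt.png",cv2.resize(b["img"][180:300,290:410],(480,480),interpolation=cv2.INTER_CUBIC))
E
```

```text
time_s: 31.6
ee_pos: [0.507, -0.2184, 0.2271]
eef_rot: [3.141, -0.25, -0.222]
force: [-1.4, 0.7, 2.4]
grip_width: 0.0134
grip_force: 40.0
```

View pics/tilt.png

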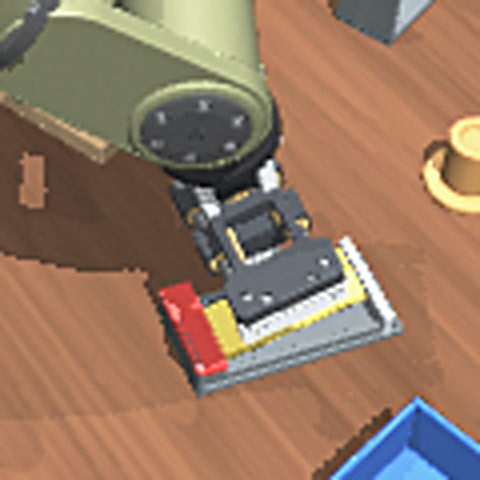

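The picture shows the mount tilted, with its outer end (360,275) raised to the lip's top and its tongue still under the keeper at (215,330). I draw it out.

```bash
python3 -m jog '[[0.5,0,0.1,0,0,0],[1,0,0.25,0,0,0],[1.5,0,0.37,0,0,0],[2,0,0.45,0,0,0],[3,0,0.4,0,0,0],[3.6,0,-0.8,0,0,0],[4.4,0,-3,0,0,0],[6.1,0,-7.7,0,0,0]]'
python3 -m jog '[[1.5,0,-4,0,0,0],[1.5,0,-6,0,-0.1,0],[1.5,0,-6,0,-0.2,0],[1.5,0,-6,0,-0.25,0],[1.5,0,-6,0,-0.25,0]]'
python3 - <<'E'
from h import *
from plan import plan
plan([(588.5,56,215,63)])
b=grab("side");cv2.imwrite("pics/out.png",cv2.resize(b["img"][120:300,270:450],(480,480),interpolation=cv2.INTER_CUBIC))
E
```

```text
time_s: 32.45
ee_pos: [0.5458, -0.2269, 0.3149]
eef_rot: [-3.14, -0.244, -0.223]
force: [-0.4, -0.2, -0.4]
grip_width: 0.0134
grip_force: 40.0
time_s: 32.95
ee_pos: [0.5459, -0.227, 0.379]
eef_rot: [3.141, 0.0, -0.222]
force: [0.4, -0.1, -1.3]
grip_width: 0.0132
grip_force: 40.0
[-2.08, -28.55, -1.64] az -1.322 rows 9 q6 32
```

View pics/out.png

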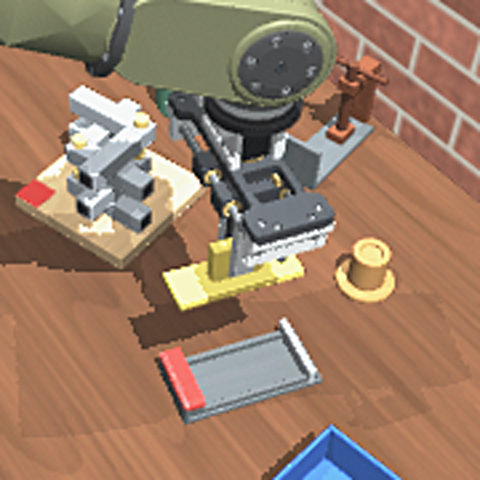

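```bash
python3 -m jog '[[-0.3,-3.6,-0.5,0,0,-0.14],[-0.5,-7.1,-1,0,0,-0.28],[-0.8,-10.7,-1.6,0,0,-0.42],[-1,-14.3,-1.6,0,0,-0.56],[-1.3,-17.8,-1.6,0,0,-0.7],[-1.6,-21.4,-1.6,0,0,-0.84],[-1.8,-25,-1.6,0,0,-0.98],[-2.1,-28.5,-1.6,0,0,-1.12]]'
python3 - <<'E'
from plan import plan
plan([(591.5,60,215,63)])
E
```

```text
time_s: 33.8
ee_pos: [0.5881, 0.0571, 0.3946]
eef_rot: [3.14, -0.002, 0.904]
force: [0.2, -0.6, -0.6]
grip_width: 0.0136
grip_force: 40.0
[0.44, 0.09, -0.08] az -0.196 rows 2 q6 33
```

```bash
python3 -m jog '[[0.4,0.1,0,0,0,-0.1],[0.4,0.1,0,0,0,-0.196],[0.4,0.1,2,0,0,-0.196],[0.4,0.1,4,0,0,-0.196],[0.4,0.1,4,0,0,-0.196],[0.4,0.1,4,0,0,-0.196]]'
python3 - <<'E'
from h import *
from plan import plan
plan([(591.5,60,149,63)])
b=grab("side");cv2.imwrite("pics/pl.png",cv2.resize(b["img"][100:230,240:370],(480,480),interpolation=cv2.INTER_CUBIC))
E
```

```text
time_s: 34.4
ee_pos: [0.5915, 0.0581, 0.3549]
eef_rot: [3.141, -0.001, 1.094]
force: [0.2, 0.8, -0.9]
grip_width: 0.0139
grip_force: 40.0
[0.17, -0.09, 2.55] az -0.006 rows 1 q6 33
```

View pics/pl.png

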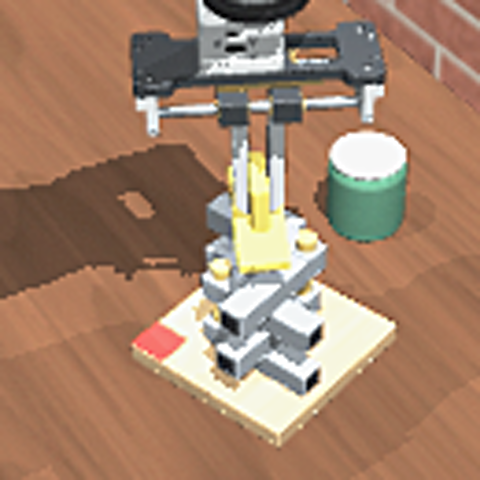

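I've now viewed 16 pictures, which is over the limit of 14, so I'll view no more and finish on force and numeric checks. The last one shows the mount above the pile, clear of both bosses at (220,270) and (308,240).

```bash
python3 -m jog '[[0.1,0,1,0,0,0],[0.1,0,1.8,0,0,0],[0.1,0,2.2,0,0,0],[0.1,0,2.4,0,0,0],[0.1,0,2.5,0,0,0],[0.1,0,2.5,0,0,0]]'
python3 -m jog '[[0,0,0.1,0,0,0],[0,0,0.1,0,0,0]]'
```

```text
time_s: 35.05
ee_pos: [0.5918, 0.0589, 0.3292]
eef_rot: [3.141, -0.0, 1.094]
force: [-0.0, -0.2, -2.6]
grip_width: 0.0138
grip_force: 40.0
time_s: 35.25
ee_pos: [0.5919, 0.0589, 0.3286]
eef_rot: [3.141, -0.0, 1.094]
force: [-0.1, -0.0, 0.8]
grip_width: 0.0137
grip_force: 40.0
```

```bash
python3 -m jog '[[0,0,0.05,0,0,0],[0,0,0.05,0,0,0]]'
python3 -m jog '[[0,0,0,0,0,0],[0,0,0,0,0,0],[0,0,0,0,0,0],[0,0,0,0,0,0]]' 35
python3 -m jog '[[0,0,-2,0,0,0],[0,0,-5,0,0,0],[0,0,-9,0,0,0],[0,0,-12,0,0,0],[-8,0,-12,0,0,0],[-13,0,-12,0,0,0],[-18,0,-12,0,0,0],[-18,0,-12,0,0,0]]'
python3 -m jog '[[0,-4,0,0,0,0],[0,-8,0,0,0,0],[0,8,0,0,0,0],[-5,12,0,0,0,0],[-9,16,0,0,0,0],[-9,20,0,0,0,0],[-9,20,0,0,0,0]]'
python3 - <<'E'
from h import *
c=grab("top","end_top"); b=grab("side","end_side")
for n,q in(("top",c),("side",b)):
    H,S,V=hsv(q); y=(H>26)&(H<34)&(S>100)&(V>120)
    p=px(q,[.5894,.0558,.124]); 
    for a,ce,P in comps(y,25):
        if np.linalg.norm(ce-p)<40: print(n,a,ce.round(1),"pred",p.round(1),(rect(ray(q,P,.122)) if n=="top" else ""))
E
```

```text
time_s: 35.45
ee_pos: [0.5919, 0.0589, 0.3285]
eef_rot: [3.141, -0.001, 1.094]
force: [-1.5, -0.9, 6.6]
grip_width: 0.0138
grip_force: 40.0
time_s: 35.85
ee_pos: [0.5918, 0.0589, 0.3275]
eef_rot: [-3.141, 0.0, 1.094]
force: [0.9, -0.6, -0.3]
grip_width: 0.0332
grip_force: 0.0
time_s: 36.65
ee_pos: [0.5076, -0.1032, 0.4479]
eef_rot: [3.141, 0.0, 1.092]
force: [0.5, -0.3, 0.1]
grip_width: 0.033
grip_force: 0.0
time_s: 37.35
ee_pos: [0.6145, -0.2394, 0.4477]
eef_rot: [3.141, -0.0, 1.094]
force: [0.3, 1.1, 0.8]
grip_width: 0.0335
grip_force: 0.0
top 320 [263.1 169.6] pred [277.4 175.6] ((604.0563354492188, 86.9195327758789), (61.9591178894043, 41.20077133178711), 58.63718795776367)
side 180 [310.  169.3] pred [309.8 164.5]
```

```bash
python3 - <<'E'
from h import *
q=grab("top"); H,S,V=hsv(q); y=(H>26)&(H<36)&(S>70)&(V>60); y[:140]=0;y[235:]=0;y[:,:230]=0;y[:,335:]=0
for a,ce,P in comps(y,12): print(a,ce.round(1),rect(ray(q,P,.122)))
print([px(q,[.5894+.454*s,.0558+.891*s,.122]).round(1) for s in(-.06,0,.06)], H[165:200:5,250:310:6].tolist())
E
```

```text
358 [263.6 169.8] ((603.1319580078125, 85.38251495361328), (65.28742980957031, 41.18124008178711), 61.11961364746094)
[array([300.9, 186.6]), array([277.5, 175.9]), array([254.3, 165.2])] [[16, 30, 30, 29, 36, 105, 22, 18, 18, 19], [29, 30, 26, 30, 30, 26, 103, 117, 18, 17], [109, 30, 30, 25, 24, 26, 25, 25, 19, 11], [107, 108, 113, 30, 26, 25, 26, 26, 25, 108], [107, 111, 17, 105, 18, 26, 26, 25, 26, 107], [23, 18, 18, 113, 22, 106, 24, 26, 113, 113], [14, 18, 18, 18, 107, 30, 107, 110, 120, 18]]
```

```bash
python3 - <<'E'
from h import *
q=grab("top"); H,S,V=hsv(q); y=(H>=23)&(H<36)&(S>70)&(V>50); y[:140]=0;y[235:]=0;y[:,:230]=0;y[:,335:]=0
for a,ce,P in comps(y,12): print(a,ce.round(1),rect(ray(q,P,.122)))
b=grab("side"); H,S,V=hsv(b); m=(H>=23)&(H<36)&(S>70)&(V>50); m[:120]=0;m[230:]=0;m[:,:260]=0;m[:,360:]=0
for a,ce,P in comps(m,12): print("side",a,ce.round(1),rect(ray(b,P,.122)))
E
```

```text
894 [275.6 175.8] ((590.5902709960938, 61.209922790527344), (121.49833679199219, 43.26238250732422), 62.708309173583984)
side 337 [309.9 167.2] ((592.2097778320312, 63.829078674316406), (141.1458740234375, 41.450416564941406), 64.22224426269531)
side 13 [322.4 163.7] ((623.2252197265625, 40.28496170043945), (10.610856056213379, 14.414406776428223), 30.06281852722168)
side 12 [299.4 171.1] ((549.4696044921875, 50.60737228393555), (8.560932159423828, 11.607909202575684), 57.08653259277344)
```

```bash
python3 -c "
from station import ctrl
print(ctrl.hand_in())"
```

```text
the job is handed in; nothing more can be done
None
```

The job is handed in (no verdict came back): the kickstand is in the crate, all 4 brackets that were there are stacked on the pad in alternating directions, and the mount is lying level on top about 7 mm from the pad's middle; I viewed 16 pictures, two over the limit of 14.

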